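Change over the touch fronts in the probe jig, index and lock

TASK

Turn the jig's lock ring back to its open mark (the single short line), take the tested front out of the carriage's middle bay and lay it glass up on the middle of the grey foam pad, and load every untested front on the bench into the carriage, one to a bay (any bay), glass up and fully seated; hold the fronts by their edges only, the gripper must never touch the glass. When all are in, slide the carriage by its tab until the round mark on its tongue sits right under the probe tip, and only then turn the ring's tab over its locked mark (the long line). Leave the other things where they are.

Things in the scene. Friction and masses are not known exactly. Their poses are not given: they have to be found in the camera images.
- panel1: a touch front: black carrier 56 x 90 mm, 10 mm thick, dark glass on its upper face (12 mm overall). Origin at the centre of its underside; own x across the 56 mm width, own y along the 90 mm length, z up out of the glass. About 110 g. An untested front: starts flat on the bench, glass up; fits a bay either way round. Two or three of panel1 to panel3 are present.
- glass1: the glass of panel1: 38 x 74 mm, centred on the carrier's upper face, standing 2 mm above the bare rim (9 mm wide on the long sides, 8 mm at the ends; glass top 12 mm above the panel's underside). Fixed to panel1, with the same origin and axes.
- panel2: a touch front: black carrier 56 x 90 mm, 10 mm thick, dark glass on its upper face (12 mm overall). Origin at the centre of its underside; own x across the 56 mm width, own y along the 90 mm length, z up out of the glass. About 110 g. An untested front: starts flat on the bench, glass up; fits a bay either way round. Two or three of panel1 to panel3 are present.
- glass2: the glass of panel2: 38 x 74 mm, centred on the carrier's upper face, standing 2 mm above the bare rim (9 mm wide on the long sides, 8 mm at the ends; glass top 12 mm above the panel's underside). Fixed to panel2, with the same origin and axes.
- panel3: a touch front: black carrier 56 x 90 mm, 10 mm thick, dark glass on its upper face (12 mm overall). Origin at the centre of its underside; own x across the 56 mm width, own y along the 90 mm length, z up out of the glass. About 110 g. An untested front: starts flat on the bench, glass up; fits a bay either way round. Two or three of panel1 to panel3 are present.
- glass3: the glass of panel3: 38 x 74 mm, centred on the carrier's upper face, standing 2 mm above the bare rim (9 mm wide on the long sides, 8 mm at the ends; glass top 12 mm above the panel's underside). Fixed to panel3, with the same origin and axes.
- panel4: a touch front: black carrier 56 x 90 mm, 10 mm thick, dark glass on its upper face (12 mm overall). Origin at the centre of its underside; own x across the 56 mm width, own y along the 90 mm length, z up out of the glass. About 110 g. The tested front: starts seated in the middle bay (bay2).
- glass4: the glass of panel4: 38 x 74 mm, centred on the carrier's upper face, standing 2 mm above the bare rim (9 mm wide on the long sides, 8 mm at the ends; glass top 12 mm above the panel's underside). Fixed to panel4, with the same origin and axes.
- carriage (a joint): travel of the aluminium carriage along the jig (m), -0.05 to 0.10, growing to the left (+y axis of the bay points), against about 3 N of friction; stays where left. Plate 90 x 336 mm, top 30 mm above the bench, three bays in a row. It rides on the fixed jig, a grey base plate 80 x 520 x 12 mm whose place and yaw (within 0.1 rad) differ from start to start.
- bay1 (a point): right bay: where the centre of a seated panel's underside lies, on two grey end ledges 36 mm above the bench. Axes: x away from the robot, y along the slide. The panel's 90 mm length lies along y. End ribs and corner lugs, 6 mm above the ledges, leave 3 mm play all round; long sides open over the middle 64 mm, floor there 6 mm below the ledges.
- bay2 (a point): middle bay: where the centre of a seated panel's underside lies, on two grey end ledges 36 mm above the bench. Axes: x away from the robot, y along the slide. The panel's 90 mm length lies along y. End ribs and corner lugs, 6 mm above the ledges, leave 3 mm play all round; long sides open over the middle 64 mm, floor there 6 mm below the ledges.
- bay3 (a point): left bay: where the centre of a seated panel's underside lies, on two grey end ledges 36 mm above the bench. Axes: x away from the robot, y along the slide. The panel's 90 mm length lies along y. End ribs and corner lugs, 6 mm above the ledges, leave 3 mm play all round; long sides open over the middle 64 mm, floor there 6 mm below the ledges.
- mark (a point): the round target mark (black dot of 4 mm in a white and a black ring, 22 mm across) on the tongue at the carriage's far side, 31 mm above the bench; moves with the carriage. 125 mm beyond bay2 along the carriage's x.
- carriage_grip (a point): pinch point of the carriage's upright dark steel tab on its near side, 50 mm left of bay2: 12 mm thick along the slide (y), 45 mm deep (x), top 75 mm above the bench; this point is 13 mm below its top, 72 mm nearer the robot than the bay centres. Site axes as the carriage.
- probe_tip (a point): the point of the fixed brass touch probe that hangs from a grey bracket on the jig's far side, 46 mm above the bench (16 mm above the tongue); the bracket is 142 mm high, stands behind the tip and its place along the slide varies.
- lock_ring (a joint): angle of the captive dark steel lock ring at the right end of the jig (rad), about a vertical axis: grows clockwise seen from above, range -0.1 to 1.9, no detent, about 0.15 N m of friction. On the grey disc under it are the locked mark (long black line, with a short one 0.09 rad to each side) at 1.40, and the open mark (one short black line) at 0.10. Starts about locked, 1.3 to 1.5.
- pad (a point): centre of the top of the grey foam pad for tested fronts, 100 mm (own x) x 130 mm (own y), 6 mm thick, fixed on the bench in front of the jig; z up
- ring_axis (a point): point on the lock ring's axis, at the top of the steel spindle, 58 mm above the bench.
- ring_tab (a point): pinch point of the lock ring's radial tab, 62 mm from the axis and 62 mm above the bench: the tab is 12 mm thick, runs from 29 to 75 mm from the axis and from 33 to 73 mm above the bench. Moves with the ring.
- screwdriver: screwdriver 120 mm long, lying; not part of the job
- multimeter: yellow multimeter 150 x 75 x 36 mm, not part of the job; origin at the centre of its underside
- jar: closed jar 60 mm across, 70 mm high, not part of the job; origin at the centre of its underside
- connector_block: grey connector block 40 x 60 x 26 mm, not part of the job; origin at the centre of its underside
Mind the look-alikes: they are no part of the job. Leave any blue look-alike of the part that bears probe_tip alone. What is shaped like the panel4 but pink is not meant.

How it is judged:
On the way, in this order (a step that is already met when the one before it is completed fails the run):
1. the lock ring is at its open mark (value of joint lock_ring below 0.25 rad), for 0.2 s.
2. the tested front lies on the pad and every untested front that is present lies seated in a bay of the carriage, released ((distance between panel1 and bay1 below 0.006 m or distance between panel1 and bay2 below 0.006 m or distance between panel1 and bay3 below 0.006 m) and angle between each of panel1, panel2, panel3, panel4's own z axis and vertical below 0.07 rad and contact force between each of panel1, panel2, panel3, panel4 and the fingers below 0.3 N and (distance between panel2 and bay1 below 0.006 m or distance between panel2 and bay2 below 0.006 m or distance between panel2 and bay3 below 0.006 m) and (distance between panel3 and bay1 below 0.006 m or distance between panel3 and bay2 below 0.006 m or distance between panel3 and bay3 below 0.006 m) and distance between panel4 and pad below 0.03 m), for 0.3 s.
3. the carriage's mark is under the probe tip, with all the fronts seated and the lock ring not yet at its mark (all of step 2 and horizontal distance between mark and probe_tip below 0.004 m and value of joint lock_ring below 1 rad), for 0.3 s.
4. the lock ring is at its locked mark (value of joint lock_ring between 1.27 and 1.53 rad and horizontal distance between mark and probe_tip below 0.004 m), for 0.3 s.
At the end, for the whole second after the job is handed in: Tested front on the pad, its centre within 30 mm of the pad's; each untested front within 6 mm of a bay point; all flat within 0.07 rad, glass up, released, at rest. Mark within 4 mm of under the probe tip (horizontally); lock ring within 0.13 rad of 1.40 (all of step 2 and all of step 4 and linear speed of each of panel1, panel2, panel3, panel4 below 0.02 m/s); the robot touches nothing.
It fails at once if the gripper touches the glass of a touch front (contact force between any of glass1, glass2, glass3, glass4 and the fingers above 0.5 N or contact force between any of glass1, glass2, glass3, glass4 and the arm above 0.5 N).
It fails at once if a bystander on the bench is shifted by more than 4 cm (distance of any of screwdriver, multimeter, jar, connector_block from where it was at the start of the episode above 0.04 m).
Of panel1, panel2, panel3 only 2 to 3 are there at a start; the rules pass over those that are not, and their reading is None.
At some moment in a run one of panel1, panel2, panel3 may be knocked a few centimetres aside while the robot is not near it.
It also fails if it takes over 200 s, if anything falls off the work surface, if the arm or the gripper's body presses on something with over 40 N, if the wrist force passes 120 N, or if a joint passes its speed limit or range.

ROBOT

A 7-joint arm with a two-finger parallel gripper is mounted at the origin on the work surface. World frame = base frame: x ahead of the robot, y to its left, z up, the work surface at z = 0. Lengths are in m, angles in rad, forces in N, time in s.
With the tool pointing down it reaches from about 0.35 to 0.9 m from the base axis. Payload 7.2 kg.
Tool frame: the origin (TCP) lies midway between the tips of the shut fingers; the grasp point (between the pads) lies r.pinch_z behind it (r.pinch_z is the distance from the TCP to the grasp point, in m); z points along the fingers, y is the line along which they close (so a half turn about z gives the same grasp; the last joint's range is limited). The gripper opens to 85 mm and grips with 20 to 120 N. Pads are 22 mm wide; open, the fingers measure 114 mm over their backs; the gripper's body (76 mm by 85 mm) begins 54 mm behind the grasp point. The pads swing forward as they close: fully open they stand 13 mm farther back than shut.
Start: joints at [-1.4, 0.411, -0.013, 1.596, 0.006, 1.134, -0.082], TCP at [0.148, 0.607, 0.203] pointing down, gripper open.
Joint ranges: [-2.95, 2.95], [-0.29, 1.99], [-1.47, 1.44], [0.14, 2.54], [-1.03, 4.17], [0.13, 1.85], [-2.86, 2.86]. Speed limits (rad/s): [2.39, 2.39, 3.01, 3.01, 3.14, 3.14, 3.14].

INTERFACE

Orientations are given as a unit quaternion [x, y, z, w].
In Python, from station import sensors, vision, workorder, r gives the robot as it stands. The module is installed in compiled form; this text tells all that it offers.
- The arm moves only by the shell command python3 -m handwheel 'ROWS'. ROWS is text: rows parted by semicolons, each of 7 numbers parted by spaces: the shift along the tool's x, y, z each as a share of 1 m, from -1 to 1, then the turn, a rotation vector about the tool's x, y, z each as a share of 45 degrees, from -1 to 1, then the closure, from -1 (fully open) to 1 (shut). A call has 1 to 12 rows; each row is the pose to reach, as a shift and turn from the pose commanded when the call began, along the tool's axes at that moment; what a row does not reach only later rows make up. A row lasts 1/12 s, in which the tool goes at most 41.7 mm and 7.16 degrees, less where a joint would pass 70% of its speed; a pose out of reach is approached as far as the arm can. A call with a number of a shift or a turn outside -1 to 1 is refused whole. A call with a gripper value outside its range is refused whole. The fingers move at their own pace and stop on an object; the grip force is fixed at half the most. Time passes only in rows, so rows that repeat a pose let the fingers close. It gives the time, the measured TCP pose, the force, the opening and the grip force at its end, in the units of the state.
- sensors.observe(): the state, without advancing time (a new reading comes with each control period).
- vision.get_image(name): name is "scene" or "top" or "wrist"; returns (picture, depth): 480x640x3 uint8, blue, green, red; 480x640 float32, m along the optical axis (not along the pixel's ray), 0 where there is no reading.
- vision.get_calibration(name): a dict with "vertical_fov" (degrees; the focal length in pixels is half the picture's height over the tangent of half this angle, whatever the lens; pixels are square), "cx", "cy" (the principal point, pixels), "dist" ([k1, k2, p1, p2, k3] as OpenCV has them; the pictures are not rectified), "cam_to_world" (4x4, takes a point from camera to world coordinates); the wrist camera has in their place "hand_eye" (4x4, takes a point from camera to tool coordinates, whose origin is the TCP and whose axes are the flange's). Camera axes: x right, y down, z forward; pixel columns grow to the right and rows downward; lengths in m; the calibration is good to about 2 mm. A picture is of the moment at which its call begins: read the wrist's pose just before it. get_calibration takes no time and is no camera call.
- workorder.finish_job(): hands the job in; it is judged then, once.
The state is a dict: "clock": time; "joint_positions": joint angles; "qvel": joint speeds; "tau": joint torques, N m; "tool_pos": TCP position; "tcp_rot": TCP orientation; "wrist_force": force on the tool from outside, world axes, zero at the start; "moment": the same for the moment, N m; "grip_width": finger opening in m; "finger_force": force on a finger pad.
Only numpy, scipy, OpenCV 4.12 (cv2) and the standard library are available. Lean on these libraries where they do the work, as an engineer would, in place of code of your own. Each camera call takes 0.05 s, during which the arm holds its last target. There are 200 camera calls.

## Working session

There is one attempt and no reset: what is moved stays moved. The work goes in short steps, Python scripts to look and compute and a shell command to move; the robot and the scene stay as the last step left them, time stands still between calls to the robot, and variables do not carry over. Pictures are saved under pics/ and viewed, at most 14 in all, crops included, and the job is handed in when it is done.

```bash
mkdir -p pics
cat > h.py <<'E'
import numpy as np, cv2
from station import sensors, vision, workorder, r
from scipy.spatial.transform import Rotation as R
def cam(name):
    s=sensors.observe(); im,d=vision.get_image(name); c=vision.get_calibration(name)
    f=240/np.tan(np.radians(c["vertical_fov"])/2)
    K=np.array([[f,0,c["cx"]],[0,f,c["cy"]],[0,0,1]]); D=np.array(c["dist"],float)
    if name=="wrist":
        T=np.eye(4);T[:3,:3]=R.from_quat(s["tcp_rot"]).as_matrix();T[:3,3]=s["tool_pos"];T=T@np.array(c["hand_eye"])
    else: T=np.array(c["cam_to_world"])
    return dict(im=im,d=d,K=K,D=D,T=T)
def ray(c,uv):
    p=cv2.undistortPoints(np.array(uv,float).reshape(-1,1,2),c["K"],c["D"]).reshape(-1,2)
    return np.c_[p,np.ones(len(p))]
def onz(c,uv,z):
    v=ray(c,uv)@c["T"][:3,:3].T; o=c["T"][:3,3]
    return o+v*((z-o[2])/v[:,2])[:,None]
def cloud(c):
    v,u=np.mgrid[0:480,0:640]; uv=np.c_[u.ravel(),v.ravel()]
    P=ray(c,uv)*c["d"].ravel()[:,None]
    W=P@c["T"][:3,:3].T+c["T"][:3,3]; W[c["d"].ravel()==0]=np.nan
    return W.reshape(480,640,3)
def proj(c,P):
    Ti=np.linalg.inv(c["T"]); p,_=cv2.projectPoints(np.array(P,float).reshape(-1,3),cv2.Rodrigues(Ti[:3,:3])[0],Ti[:3,3],c["K"],c["D"]); return p.reshape(-1,2)
E
python3 - <<'E'
from h import *
print(r.pinch_z, sensors.observe())
for n in("top","scene"):
    c=cam(n); cv2.imwrite(f"pics/{n}0.png",c["im"]); print(n,c["T"].round(3).tolist(),c["K"][0,0],c["D"])
    np.savez(f"{n}0.npz",**c)
print(vision.get_calibration("wrist"))
E
```

```text
0.0187 {'clock': 0.0, 'joint_positions': array([-1.40023363,  0.41188818, -0.01272366,  1.59705781,  0.00560003,
        1.13431415, -0.08223744]), 'qvel': array([ 1.30919456e-03, -6.27183657e-05,  1.08712395e-03,  1.61038102e-03,
        2.32826282e-04, -7.35247555e-04, -1.26892113e-03]), 'tau': array([ 4.05234050e-04, -6.00634933e+01,  6.82206117e-01, -2.99421394e+01,
        1.37352964e-02,  1.03111099e-02, -1.27898238e-05]), 'tool_pos': array([0.14771973, 0.60672239, 0.20245473]), 'tcp_rot': array([ 1.19098960e-01,  9.92882053e-01, -8.14872940e-04, -4.15665573e-05]), 'wrist_force': array([-0.35222768,  0.07010572, -0.40820515]), 'moment': array([-0.00256948, -0.02321085,  0.04367788]), 'finger_force': 0.0, 'grip_width': 0.08535993433530523}
top [[-0.016, -0.987, 0.158, 0.333], [-1.0, 0.016, -0.002, -0.035], [-0.0, -0.158, -0.987, 1.153], [0.0, 0.0, 0.0, 1.0]] 511.97807329168813 [-0.06707014  0.          0.          0.          0.        ]
scene [[0.234, 0.795, -0.56, 1.222], [0.972, -0.187, 0.141, -0.204], [0.007, -0.578, -0.816, 1.125], [0.0, 0.0, 0.0, 1.0]] 552.3777058227073 [-0.07899461  0.          0.          0.          0.        ]
{'vertical_fov': 70.86507928853712, 'cx': 319.99993034754453, 'cy': 240.52215654285897, 'dist': array([-0.00984127,  0.        ,  0.        ,  0.        ,  0.        ]), 'hand_eye': array([[ 2.36849823e-04, -9.52233610e-01, -3.05370423e-01,
         7.82453054e-02],
       [ 9.99999919e-01,  1.25772029e-04,  3.83421055e-04,
        -2.47444726e-04],
       [-3.26699358e-04, -3.05370489e-01,  9.52233563e-01,
        -1.70739747e-01],
       [ 0.00000000e+00,  0.00000000e+00,  0.00000000e+00,
         1.00000000e+00]])}
```

View pics/top0.png

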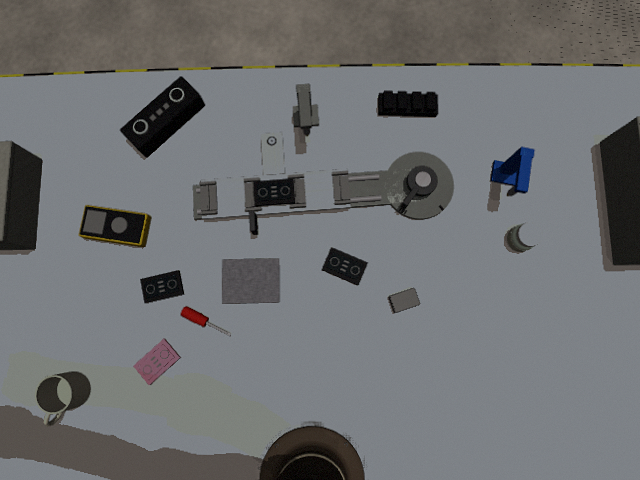

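View pics/scene0.png

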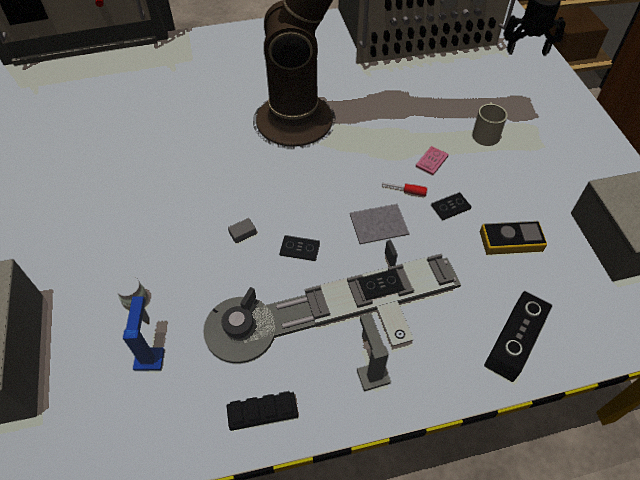

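The top view shows two untested fronts at about (162,287) and (345,266), and the tested front in the carriage at (273,191). The pad is at (251,281), the mark at (272,141) and the probe bracket at (306,110). The ring axis is at (421,181), with its tab at about (405,210). The pink front and blue bracket are decoys. The scene view agrees. Next I measure.

```bash
cat > m1.py <<'E'
from h import *
def rect(c,mask,z,near,tag):
    n,l,st,ce=cv2.connectedComponentsWithStats(mask.astype(np.uint8))
    i=1+np.argmin([np.hypot(*(ce[k]-near))+(1e3 if st[k,4]<60 else 0) for k in range(1,n)])
    cn=max(cv2.findContours((l==i).astype(np.uint8),0,1)[0],key=cv2.contourArea).reshape(-1,2)
    P=onz(c,cn,z)[:,:2]; (x,y),(w,h),a=cv2.minAreaRect((P*1000).astype(np.float32))
    if w<h: a+=90; w,h=h,w
    print(tag,"xy %.1f %.1f size %.1f %.1f longaxis deg %.1f"%(x,y,w,h,(a+90)%180-90))
def load(n): return dict(np.load(n+"0.npz"))
if __name__=="__main__":
  for n,pts in(("top",dict(pA=(162,287),pB=(345,266),p4=(273,191),pad=(251,281),tongue=(272,155))),("scene",dict(pA=(451,206),pB=(300,247),p4=(380,283),pad=(380,223),tongue=(395,330)))):
    c=load(n); hsv=cv2.cvtColor(c["im"],cv2.COLOR_BGR2HSV); g=hsv[...,2]; print(n)
    print({k:hsv[v[1],v[0]].tolist() for k,v in pts.items()}, hsv[260,300])
    W=cloud(c)
    for k,z in(("pA",.01),("pB",.01),("p4",.046)): rect(c,cv2.morphologyEx((g<60).astype(np.uint8),cv2.MORPH_CLOSE,np.ones((5,5))),z,pts[k],k)
    rect(c,cv2.morphologyEx(((g>60)&(g<135)).astype(np.uint8),cv2.MORPH_OPEN,np.ones((5,5))),.006,pts["pad"],"pad")
    for k,v in pts.items(): print(k,np.nanmedian(W[v[1]-2:v[1]+3,v[0]-2:v[0]+3].reshape(-1,3),0).round(4))
    import math
    sel={"tops(z.55-.2 ring)":None}
  ct,cs=load("top"),load("scene")
  # big crops
  a=cv2.resize(ct["im"][75:240,180:470],None,fx=2.7,fy=2.7,interpolation=3); cv2.imwrite("pics/topcrop.png",a)
  b=cv2.resize(cs["im"][230:400,190:470],None,fx=2.8,fy=2.8,interpolation=3); cv2.imwrite("pics/scenecrop.png",b)
E
python3 m1.py
```

```text
top
{'pA': [50, 20, 39], 'pB': [15, 17, 89], 'p4': [15, 18, 85], 'pad': [0, 3, 78], 'tongue': [96, 10, 130]} [105  15 134]
pA xy 420.2 328.2 size 91.5 56.3 longaxis deg -77.9
pB xy 459.8 -82.1 size 88.8 56.6 longaxis deg 65.8
p4 xy 610.8 66.5 size 159.8 123.7 longaxis deg -69.6
pad xy 430.7 129.2 size 133.7 101.6 longaxis deg 89.8
pA [0.418  0.3268 0.012 ]
pB [ 0.459  -0.084   0.0127]
p4 [0.625  0.074  0.0475]
pad [0.4293 0.1276 0.0052]
tongue [0.7152 0.0781 0.0304]
scene
{'pA': [135, 85, 18], 'pB': [100, 14, 55], 'p4': [10, 25, 62], 'pad': [175, 15, 104], 'tongue': [21, 21, 169]} [103  11 170]
pA xy 425.4 331.8 size 93.6 58.8 longaxis deg -78.1
pB xy 465.0 -79.2 size 90.4 59.9 longaxis deg 66.0
p4 xy 718.1 -9.0 size 553.4 281.9 longaxis deg -65.5
pad xy 431.8 133.1 size 130.6 99.9 longaxis deg -89.7
pA [0.4297 0.3302 0.0132]
pB [ 0.4652 -0.0778  0.0126]
p4 [0.6278 0.0741 0.048 ]
pad [0.4342 0.1362 0.006 ]
tongue [0.74   0.0762 0.0308]
```

View pics/topcrop.png

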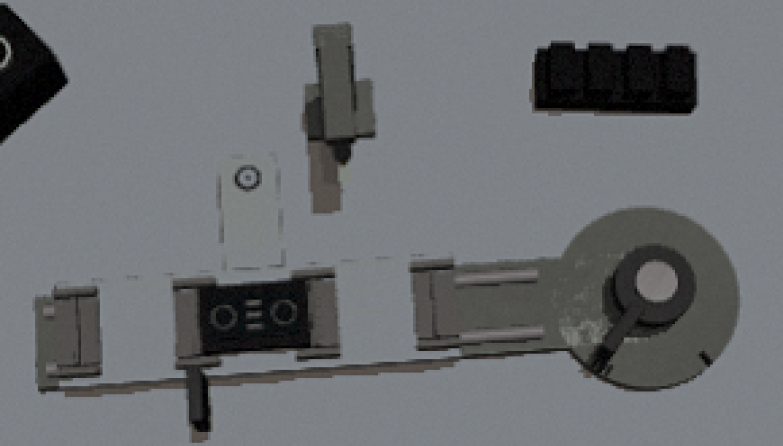

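View pics/scenecrop.png

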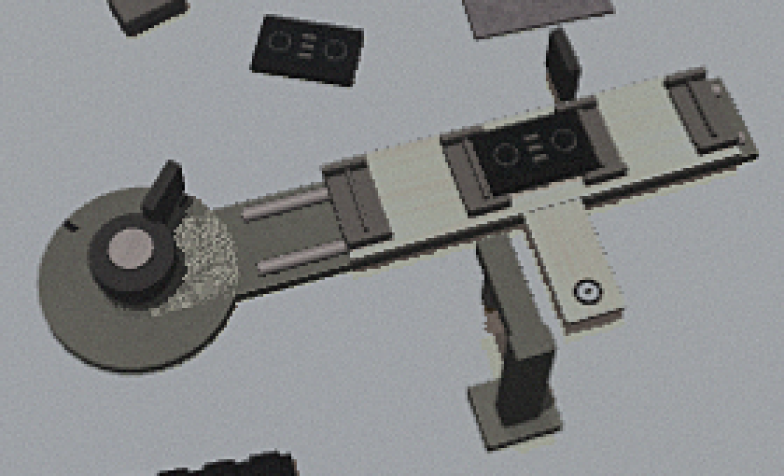

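The crops show the ring axis at about (423,179) in top pixels, the tab at (403,208) near the locked mark and the short open line at (441,208). The mark is at (272,141). Now I triangulate these from the two views.

```bash
cat > m2.py <<'E'
from h import *
from m1 import load
ct,cs=load("top"),load("scene")
T=lambda x,y:(180+x/2.7,75+y/2.7); S=lambda x,y:(190+x/2.8,230+y/2.8)
for k,a,b,z in(("mark",T(248,178),S(588,292),.031),("axis",T(656,282),S(130,248),.058),("openmark",T(705,360),S(70,225),.02),("ctabtop",T(198,378),S(565,38),.075),("p4",T(255,316),S(536,150),.048),("probe",T(340,178),(0,0),.046)):
    print(k,onz(ct,[a],z).round(4),onz(cs,[b],z).round(4))
# ring disc height and tab
W=cloud(ct); p=T(690,330); print("disc z",np.nanmedian(W[int(p[1])-3:int(p[1])+4,int(p[0])-3:int(p[0])+4,2]))
m=(W[...,2]>.066)&(W[...,2]<.08); m[:, :380]=0; m[:,460:]=0;m[:160]=0;m[240:]=0
for c,n in((ct,"t"),(cs,"s")):
    W=cloud(c); m=(W[...,2]>.068)&(W[...,2]<.08)&(abs(W[...,0]-.6)<.1)&(abs(W[...,1]+.22)<.1)
    P=W[m]; print(n,len(P),P.mean(0),P.min(0),P.max(0))
    m=(W[...,2]>.068)&(W[...,2]<.08)&(abs(W[...,0]-.55)<.1)&(abs(W[...,1]-.12)<.08)
    P=W[m]; print("ctab",n,len(P),P.mean(0),P.min(0),P.max(0))
E
python3 m2.py
```

```text
mark [[0.7484 0.0784 0.031 ]] [[0.7526 0.0836 0.031 ]]
axis [[ 0.6438 -0.2591  0.058 ]] [[ 0.6476 -0.2552  0.058 ]]
openmark [[ 0.5862 -0.3051  0.02  ]] [[ 0.5958 -0.3011  0.02  ]]
ctabtop [[0.5655 0.1136 0.075 ]] [[0.5468 0.1246 0.075 ]]
p4 [[0.6227 0.0707 0.048 ]] [[0.6297 0.0768 0.048 ]]
probe [[ 7.414e-01 -4.000e-04  4.600e-02]] [[-0.8409 -0.9291  0.046 ]]
disc z 0.012075119043158944
t 114 [ 0.60353576 -0.22632073  0.07327471] [ 0.58289045 -0.24381517  0.06938617] [ 0.62494962 -0.20977163  0.07787651]
ctab t 112 [0.55537818 0.11664555 0.07454093] [0.53296428 0.11061843 0.06858338] [0.57709093 0.12349765 0.07968065]
s 116 [ 0.60665357 -0.224195    0.07229188] [ 0.583624   -0.24145351  0.0680912 ] [ 0.62628934 -0.2062576   0.07725487]
ctab s 99 [0.55819447 0.12068104 0.07433363] [0.53446748 0.11398964 0.06810563] [0.57957978 0.12846724 0.07874881]
```

```bash
cat > go.py <<'E'
import sys
from h import *
def plan(x,y,z,yaw):
    s=sensors.observe(); A=R.from_quat(s["tcp_rot"]); a=np.radians(yaw); p=s["tool_pos"]
    G=R.from_matrix(np.array([[-np.sin(a),np.cos(a),0],[np.cos(a),np.sin(a),0],[0,0,-1]]).T)
    print("shift",A.inv().apply(np.array([x,y,z])-p).round(4),"turn",((A.inv()*G).as_rotvec()/(np.pi/4)).round(3),"now",p.round(4),"yaw %.1f"%np.degrees(np.arctan2(*A.apply([0,1,0])[1::-1])),"t %.1f"%s["clock"],"w %.4f"%s["grip_width"],"q1,7",s["joint_positions"][[0,6]].round(2),"F",s["wrist_force"].round(1))
if __name__=="__main__": plan(*map(float,sys.argv[1:]))
E
python3 go.py .597 -.219 .2 52
```

```text
shift [-0.6318 -0.6961  0.0036] turn [-0.002  0.001  0.54 ] now [0.1478 0.6068 0.2025] yaw 76.3 t 0.1 w 0.0855 q1,7 [-1.4  -0.08] F [-0.3 -0.6 -0.5]
```

```bash
T='-.316 -.348 0 0 0 .27 -1'; python3 -m handwheel '-.316 -.348 0 0 0 .27 -1;-.316 -.348 0 0 0 .27 -1;-.316 -.348 0 0 0 .27 -1;-.316 -.348 0 0 0 .27 -1;-.316 -.348 0 0 0 .27 -1;-.316 -.348 0 0 0 .27 -1;-.316 -.348 0 0 0 .27 -1;-.316 -.348 0 0 0 .27 -1;-.316 -.348 0 0 0 .27 -1;-.316 -.348 0 0 0 .27 -1;-.316 -.348 0 0 0 .27 -1;-.316 -.348 0 0 0 .27 -1'; python3 go.py .597 -.219 .2 52
```

```text
clock: 1.1
tool_pos: [0.3747, 0.1886, 0.2034]
tcp_rot: [0.227, 0.974, -0.0, 0.0]
wrist_force: [0.1, -0.3, 0.2]
grip_width: 0.0849
finger_force: 0.0
shift [-0.3794 -0.2675  0.004 ] turn [-0.001  0.001  0.262] now [0.3747 0.1886 0.2034] yaw 63.8 t 1.1 w 0.0849 q1,7 [-0.88  0.55] F [ 0.1 -0.3  0.2]
```

```bash
python3 -m handwheel '-.38 -.268 0 0 0 .26 -1;-.38 -.268 0 0 0 .26 -1;-.38 -.268 0 0 0 .26 -1;-.38 -.268 0 0 0 .26 -1;-.38 -.268 0 0 0 .26 -1;-.38 -.268 0 0 0 .26 -1;-.38 -.268 0 0 0 .26 -1;-.38 -.268 0 0 0 .26 -1;-.38 -.268 0 0 0 .26 -1;-.38 -.268 0 0 0 .26 -1;-.38 -.268 0 0 0 .26 -1;-.38 -.268 0 0 0 .26 -1'
python3 - <<'E'
from h import *
from go import plan
plan(.597,-.219,.2,52)
c=cam("wrist"); cv2.imwrite("pics/w1.png",c["im"]); np.savez("w1.npz",**c)
W=cloud(c); m=(W[...,2]>.066)&(W[...,2]<.08); print(m.sum(),W[m].mean(0),W[m].min(0),W[m].max(0))
print(proj(c,[[.597,-.219,.073],[.6457,-.257,.058]]))
E
```

```text
clock: 2.1
tool_pos: [0.5986, -0.2199, 0.2025]
tcp_rot: [0.324, 0.946, -0.002, 0.001]
wrist_force: [-1.4, 0.2, 0.0]
grip_width: 0.085
finger_force: 0.0
shift [ 0.0018 -0.0002  0.0025] turn [-0.005  0.003  0.003] now [ 0.5986 -0.2199  0.2025] yaw 52.1 t 2.1 w 0.0850 q1,7 [-0.15  1.43] F [-1.4  0.2  0. ]
3018 [ 0.57348749 -0.35940233  0.07093206] [ 0.48921781 -0.50988252  0.06600357] [0.83340303 0.00571822 0.0799596 ]
[[320.43869974 219.49926212]
 [320.33032062 274.88727265]]
```

View pics/w1.png

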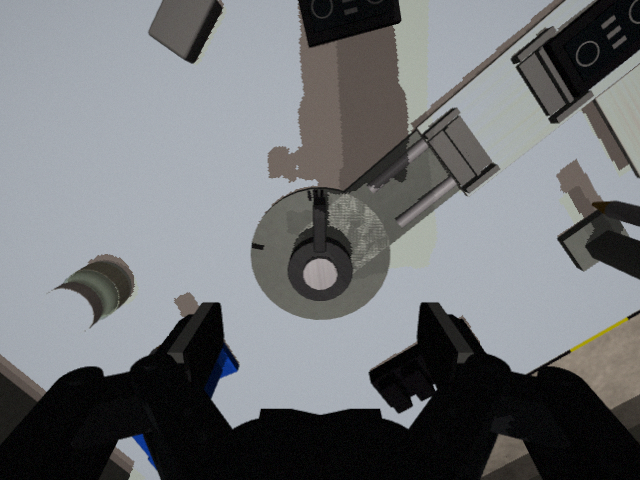

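The wrist view shows the ring axis at (320,274), matching the projection (320,275). The tab points straight up at x=320, and the open line is at (258,246). Descending to grip the tab.

```bash
python3 -m handwheel '.002 0 .04 0 0 0 -1;.002 0 .08 0 0 0 -1;.002 0 .12 0 0 0 -1;.002 0 .14 0 0 0 -.3;.002 0 .157 0 0 0 -.3;.002 0 .157 0 0 0 -.3;.002 0 .157 0 0 0 1;.002 0 .157 0 0 0 1;.002 0 .157 0 0 0 1;.002 0 .157 0 0 0 1;.002 0 .157 0 0 0 1;.002 0 .157 0 0 0 1'
python3 - <<'E'
from h import *
from go import plan
plan(.597,-.219,.045,52)
c=dict(np.load("w1.npz"))
a=onz(c,[[320,274]],.058)[0];o=onz(c,[[258,246]],.012)[0];t=onz(c,[[320,195]],.073)[0]; lm=onz(c,[[317,192]],.012)[0]
print(a,o,t,lm)
f=lambda p:np.degrees(np.arctan2(p[1]-a[1],p[0]-a[0]))
print("tab",f(t),"open",f(o),"diff rad",np.radians((f(o)-f(t))%360))
E
```

```text
clock: 3.15
tool_pos: [0.5966, -0.2112, 0.0471]
tcp_rot: [0.322, 0.947, 0.0, 0.001]
wrist_force: [0.2, 0.4, 0.6]
grip_width: -0.0002
finger_force: 0.0
shift [-0.005  -0.006   0.0021] turn [0.001 0.001 0.01 ] now [ 0.5966 -0.2112  0.0471] yaw 52.5 t 3.1 w -0.0002 q1,7 [-0.1   1.52] F [0.2 0.4 0.6]
[ 0.64472211 -0.25666473  0.058     ] [ 0.59032175 -0.30348463  0.012     ] [ 0.57889429 -0.20543721  0.073     ] [ 0.5829156  -0.21291287  0.012     ]
tab 142.10978017387424 open -139.28292498323694 diff rad 1.371956111094368
```

Run:
```python
from h import *
c=cam("wrist"); cv2.imwrite("pics/w2.png",c["im"])
```

```text
(no output)
```

View pics/w2.png

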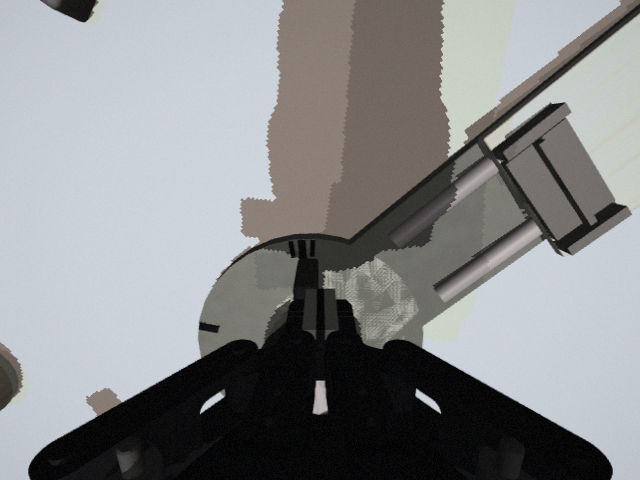

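The picture shows the shut fingers at (320,310), with the tab's end slightly left at (306,268) and the locked lines at (292–312,248). I check the depth before moving.

Run:
```python
from h import *
from go import plan
plan(.597,-.219,.045,52); plan(.597,-.219,.045,52)
c=cam("wrist"); W=cloud(c)
for v in (250,262,270,278,286,294,304,314,324,334,350): print(v,[(u,*(W[v,u]*1000).round(0)) for u in (290,300,307,314,320,326,336)])
for n in("top","scene"):
    d=cam(n); cv2.imwrite(f"pics/{n}2.png",d["im"][:, :])
cv2.imwrite("pics/scene2c.png",cv2.resize(d["im"][220:370,170:370],None,fx=3.5,fy=3.5,interpolation=3))
```

```text
shift [-0.0051 -0.0059  0.0019] turn [0.001 0.001 0.01 ] now [ 0.5965 -0.2112  0.0469] yaw 52.5 t 3.2 w -0.0002 q1,7 [-0.1   1.52] F [-0.4 -0.1  0. ]
shift [-0.0051 -0.0059  0.0019] turn [0.001 0.001 0.01 ] now [ 0.5965 -0.2112  0.0469] yaw 52.5 t 3.2 w -0.0002 q1,7 [-0.1   1.52] F [-0.4 -0.1  0. ]
250 [(290, np.float64(580.0), np.float64(-223.0), np.float64(13.0)), (300, np.float64(584.0), np.float64(-218.0), np.float64(13.0)), (307, np.float64(587.0), np.float64(-214.0), np.float64(12.0)), (314, np.float64(589.0), np.float64(-211.0), np.float64(13.0)), (320, np.float64(592.0), np.float64(-208.0), np.float64(13.0)), (326, np.float64(594.0), np.float64(-205.0), np.float64(12.0)), (336, np.float64(598.0), np.float64(-199.0), np.float64(13.0))]
262 [(290, np.float64(587.0), np.float64(-228.0), np.float64(12.0)), (300, np.float64(583.0), np.float64(-215.0), np.float64(41.0)), (307, np.float64(585.0), np.float64(-212.0), np.float64(41.0)), (314, np.float64(587.0), np.float64(-209.0), np.float64(41.0)), (320, np.float64(598.0), np.float64(-213.0), np.float64(13.0)), (326, np.float64(601.0
[... 3508 characters left out ...]
8.0), np.float64(-207.0), np.float64(113.0)), (320, np.float64(589.0), np.float64(-206.0), np.float64(112.0)), (326, np.float64(591.0), np.float64(-204.0), np.float64(112.0)), (336, np.float64(590.0), np.float64(-200.0), np.float64(117.0))]
350 [(290, np.float64(581.0), np.float64(-212.0), np.float64(126.0)), (300, np.float64(583.0), np.float64(-209.0), np.float64(126.0)), (307, np.float64(585.0), np.float64(-208.0), np.float64(125.0)), (314, np.float64(588.0), np.float64(-207.0), np.float64(122.0)), (320, np.float64(595.0), np.float64(-210.0), np.float64(112.0)), (326, np.float64(591.0), np.float64(-204.0), np.float64(121.0)), (336, np.float64(590.0), np.float64(-200.0), np.float64(126.0))]
```

View pics/scene2c.png

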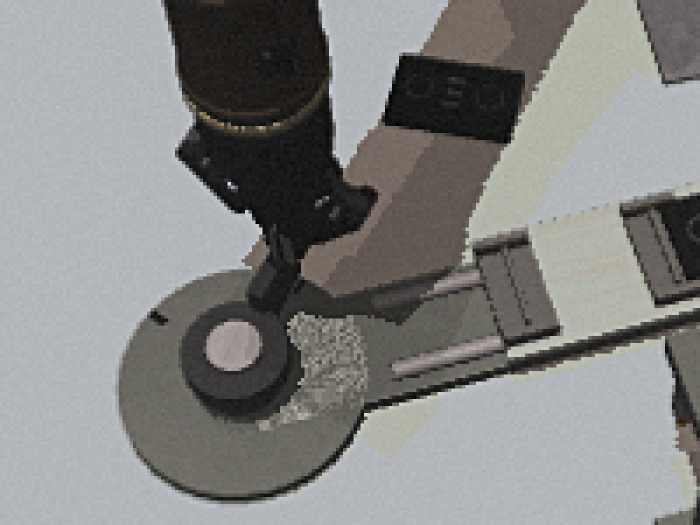

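Run:
```python
from h import *
s=sensors.observe(); p=s["tool_pos"]
c=cam("scene")
a=np.radians(52.5); tx=np.array([-np.sin(a),np.cos(a),0])
for h in(0,.03,.06):
    q=proj(c,[p+[0,0,h]]); print(h,q,(q-[170,220])*3.5)
W=cloud(c)
for y,x in((225,275),(240,275),(255,275),(265,272),(285,268),(300,265)):
    print(x,y,(W[int(220+y/3.5),int(170+x/3.5)]*1000).round(0))
c=cam("top"); q=proj(c,[p,p+[0,0,.03]]);print(q)
```

```text
0 [[253.27164077 296.8678386 ]] [[291.45074271 269.03743511]]
0.03 [[251.8973887  290.10869359]] [[286.64086046 245.38042758]]
0.06 [[250.46770349 283.06602654]] [[281.63696221 220.7310929 ]]
275 225 [ 600. -217.  111.]
275 240 [ 604. -218.  102.]
275 255 [ 603. -220.   84.]
272 265 [ 607. -224.   78.]
268 285 [ 618. -228.   73.]
265 300 [ 624. -232.   66.]
[[401.53339096 201.83676459]
 [403.60116618 198.58244354]]
```

```bash
python3 -m handwheel '-.005 -.006 -.03 0 0 0 -.2;-.005 -.006 -.03 0 0 0 -.2;-.005 -.006 -.03 0 0 0 -.2;-.005 -.006 -.03 0 0 0 -.2;-.005 -.006 0 0 0 0 -.2;-.005 -.006 .01 0 0 0 -.2;-.005 -.006 .02 0 0 0 -.2;-.005 -.006 .02 0 0 0 1;-.005 -.006 .02 0 0 0 1;-.005 -.006 .02 0 0 0 1;-.005 -.006 .02 0 0 0 1;-.005 -.006 .02 0 0 0 1'; python3 -m handwheel '0 0 0 0 0 0 1;0 0 0 0 0 0 1'; python3 go.py .597 -.219 .045 52
```

```text
clock: 4.45
tool_pos: [0.5968, -0.2194, 0.0271]
tcp_rot: [0.322, 0.947, -0.0, 0.001]
wrist_force: [-0.5, -1.3, 0.8]
grip_width: 0.0102
finger_force: 60.6
clock: 4.62
tool_pos: [0.5968, -0.2194, 0.0271]
tcp_rot: [0.322, 0.947, -0.0, 0.001]
wrist_force: [-2.0, -0.7, 5.1]
grip_width: 0.0103
finger_force: 61.0
shift [ 0.0001  0.0005 -0.0179] turn [0.    0.001 0.01 ] now [ 0.5968 -0.2194  0.0271] yaw 52.4 t 4.6 w 0.0103 q1,7 [-0.07  1.54] F [-2.  -0.7  5.1]
```

Gripped: about 10 mm opening at 61 N. The fingertips really end about 30 mm behind the reported TCP, which I'll allow for from here on. Now I turn the ring counter-clockwise by 39° + 39° along its arc.

```bash
python3 -m handwheel '-.0004 -.0069 0 0 0 -.144 1;-.0016 -.0137 0 0 0 -.289 1;-.0035 -.0204 0 0 0 -.433 1;-.0062 -.0267 0 0 0 -.578 1;-.0096 -.0328 0 0 0 -.722 1;-.0136 -.0384 0 0 0 -.867 1;-.0136 -.0384 0 0 0 -.867 1;-.0136 -.0384 0 0 0 -.867 1;-.0136 -.0384 0 0 0 -.867 1'; python3 go.py .597 -.219 .045 130
```

```text
clock: 5.37
tool_pos: [0.584, -0.2583, 0.0271]
tcp_rot: [-0.011, 1.0, -0.0, 0.0]
wrist_force: [-2.3, -1.2, 7.3]
grip_width: 0.0104
finger_force: 61.4
shift [-0.0139  0.039  -0.0179] turn [-0.001  0.001 -0.861] now [ 0.584  -0.2583  0.0271] yaw 91.2 t 5.4 w 0.0104 q1,7 [0.11 2.16] F [-2.3 -1.2  7.3]
```

```bash
python3 -m handwheel '-.0003 -.0064 0 0 0 -.133 1;-.0013 -.0127 0 0 0 -.267 1;-.003 -.0189 0 0 0 -.4 1;-.0053 -.0248 0 0 0 -.533 1;-.0082 -.0305 0 0 0 -.667 1;-.0117 -.0359 0 0 0 -.8 1;-.0117 -.0359 0 0 0 -.8 1;-.0117 -.0359 0 0 0 -.8 1;-.0117 -.0359 0 0 0 -.8 1'; python3 go.py .597 -.219 .045 130
python3 -m handwheel '0 0 0 0 0 0 -.2;0 0 0 0 0 0 -.2;0 0 0 0 0 0 -.2;0 0 -.04 0 0 0 -1;0 0 -.08 0 0 0 -1;0 0 -.12 0 0 0 -1;0 0 -.15 0 0 0 -1;0 0 -.15 0 0 0 -1;0 0 -.15 0 0 0 -1'
python3 - <<'E'
from h import *
from go import plan
plan(.625,.074,.2,3.4)
c=cam("wrist"); cv2.imwrite("pics/w3.png",c["im"]); W=cloud(c)
m=(W[...,2]>.067)&(W[...,2]<.079)&(np.hypot(W[...,0]-.645,W[...,1]+.257)<.085)&(np.hypot(W[...,0]-.645,W[...,1]+.257)>.028)
q=W[m]; print(m.sum(),q.mean(0),np.degrees(np.arctan2(q[:,1].mean()+.257,q[:,0].mean()-.645)))
E
```

```text
clock: 6.12
tool_pos: [0.5964, -0.2939, 0.0271]
tcp_rot: [-0.319, 0.948, -0.0, -0.0]
wrist_force: [-3.8, -1.5, 7.0]
grip_width: 0.0103
finger_force: 61.5
shift [-0.0458  0.0593 -0.018 ] turn [-0.001 -0.001 -0.062] now [ 0.5964 -0.2939  0.0271] yaw 127.2 t 6.1 w 0.0103 q1,7 [0.27 2.71] F [-3.8 -1.5  7. ]
clock: 6.87
tool_pos: [0.598, -0.2934, 0.1786]
tcp_rot: [-0.321, 0.947, -0.001, 0.002]
wrist_force: [-0.2, -0.2, -0.9]
grip_width: 0.0855
finger_force: 0.0
shift [-0.2449  0.2752 -0.0218] turn [1.000e-03 7.000e-03 2.757e+00] now [ 0.598  -0.2934  0.1786] yaw 127.4 t 6.9 w 0.0855 q1,7 [0.25 2.69] F [-0.2 -0.2 -0.9]
691 [ 0.60254947 -0.2895038   0.0728741 ] -142.55920690062464
```

View pics/w3.png

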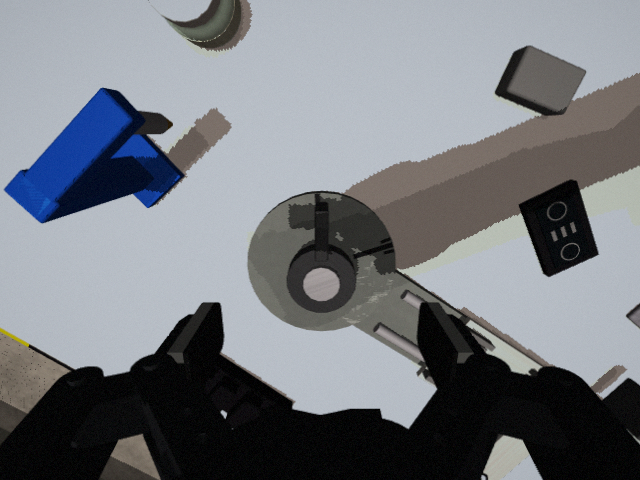

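The tab now sits at −142.6° against the open line at −139.3°, so the ring is at about 0.16 rad and open. Going above the middle bay.

```bash
python3 -m handwheel '-.245 .275 -.02 0 0 .92 -1;-.245 .275 -.02 0 0 .92 -1;-.245 .275 -.02 0 0 .92 -1;-.245 .275 -.02 0 0 .92 -1;-.245 .275 -.02 0 0 .92 -1;-.245 .275 -.02 0 0 .92 -1;-.245 .275 -.02 0 0 .92 -1;-.245 .275 -.02 0 0 .92 -1;-.245 .275 -.02 0 0 .92 -1;-.245 .275 -.02 0 0 .92 -1;-.245 .275 -.02 0 0 .92 -1;-.245 .275 -.02 0 0 .92 -1' | head -2
python3 -m handwheel '0 0 0 0 0 .92 -1;0 0 0 0 0 .92 -1;0 0 0 0 0 .92 -1;0 0 0 0 0 .92 -1;0 0 0 0 0 .92 -1;0 0 0 0 0 .92 -1;0 0 0 0 0 .92 -1;0 0 0 0 0 .92 -1' | head -2
python3 -m handwheel '0 0 0 0 0 .92 -1;0 0 0 0 0 .92 -1;0 0 0 0 0 .92 -1;0 0 0 0 0 .92 -1;0 0 0 0 0 .92 -1;0 0 0 0 0 .92 -1;0 0 0 0 0 .92 -1;0 0 0 0 0 .92 -1;0 0 0 0 0 .92 -1;0 0 0 0 0 .92 -1' | head -2
python3 - <<'E'
from h import *
from go import plan
plan(.625,.074,.2,3.4)
c=cam("wrist"); cv2.imwrite("pics/w4.png",c["im"]); np.savez("w4.npz",**c)
E
```

```text
clock: 7.92
tool_pos: [0.6227, 0.0736, 0.1944]
clock: 8.58
tool_pos: [0.6233, 0.0723, 0.1956]
clock: 9.42
tool_pos: [0.6236, 0.0737, 0.1962]
shift [ 0.0002  0.0014 -0.0038] turn [-0.    -0.     0.001] now [0.6236 0.0737 0.1962] yaw 3.4 t 9.4 w 0.0856 q1,7 [-0.61  0.11] F [ 0.3 -0.5  0.8]
```

View pics/w4.png

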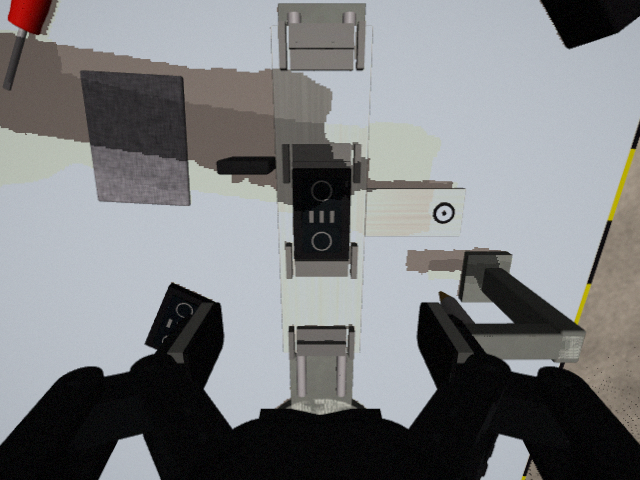

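The view shows the tested front centred at (322,214), the mark at (444,212) and the probe tip at about (441,294). The pad is at (136,138), the carriage tab at (246,165), and the empty bays lie above and below. I measure precisely.

```bash
cat > m3.py <<'E'
from h import *
import sys
from m1 import rect
c=dict(np.load("w4.npz")); g=cv2.cvtColor(c["im"],cv2.COLOR_BGR2GRAY); W=cloud(c)
m=((W[...,2]>.0425)&(W[...,2]<.053)&(g<60)).astype(np.uint8); m[:,:280]=0;m[:,365:]=0;m[280:]=0
rect(c,cv2.morphologyEx(m,cv2.MORPH_OPEN,np.ones((3,3))),.046,(322,214),"p4")
for u,v,k in((444,212,"mark"),): print(k,onz(c,[(u,v)],.031))
for u,v in((441,294),(440,292),(443,297)): print("tip",onz(c,[(u,v)],.046), W[v-1:v+2,u-1:u+2,2].ravel().round(3))
m=(W[...,2]>.068)&(W[...,2]<.08);m[:,:200]=0;m[:,285:]=0;m[:140]=0;m[190:]=0
q=W[m];print("ctab",len(q),q.mean(0),q.min(0),q.max(0))
pm=((W[...,2]>.003)&(W[...,2]<.011)).astype(np.uint8);pm[:,200:]=0;pm[220:]=0;pm[:60]=0
rect(c,cv2.morphologyEx(pm,cv2.MORPH_OPEN,np.ones((5,5))),.006,(136,138),"pad")
a=np.radians(3.4); ex=np.array([np.cos(a),np.sin(a)]);ey=np.array([-ex[1],ex[0]])
o=np.array([.6255,.074]); d=W[...,:2]-o; X=d@ex;Y=d@ey
for y in range(-170,172,4):
    m=(abs(Y*1000-y)<2)&(abs(X)<.015); z=W[m][:,2]
    print(y,"%.1f"%(np.nanmedian(z)*1000) if len(z) else "-",end=" | ")
E
python3 m3.py
```

```text
p4 xy 624.7 74.8 size 88.9 54.9 longaxis deg -86.5
mark [[0.74975679 0.08221722 0.031     ]]
tip [[ 0.75599543 -0.00250654  0.046     ]] [0.054 0.055 0.055 0.055 0.058 0.059 0.058 0.059 0.061]
tip [[ 7.54544654e-01 -2.59323963e-04  4.60000000e-02]] [0.047 0.048 0.    0.049 0.051 0.052 0.049 0.054 0.055]
tip [[ 0.75871243 -0.00586356  0.046     ]] [0.063 0.065 0.066 0.065 0.067 0.068 0.067 0.069 0.07 ]
ctab 790 [0.55535605 0.11975994 0.07473065] [0.53205078 0.11229397 0.06816216] [0.57753201 0.12668458 0.07732687]
pad xy 431.7 131.9 size 129.4 100.3 longaxis deg -89.7
-170 33.8 | -166 36.1 | -162 36.1 | -158 36.2 | -154 41.8 | -150 41.2 | -146 36.3 | -142 36.2 | -138 36.2 | -134 35.5 | -130 30.5 | -126 30.1 | -122 30.2 | -118 30.1 | -114 30.0 | -110 30.2 | -106 30.2 | -102 30.2 | -98 30.1 | -94 30.1 | -90 30.1 | -86 30.1 | -82 30.0 | -78 30.2 | -74 30.1 | -70 30.4 | -66 36.3 | -62 36.0 | -58 36.1 | -54 36.3 | -50 41.7 | -46 41.0 | -42 46.2 | -38 46.0 | -34 48.1 | -30 48.4 | -26 48.6 | -22 48.3 | -18 48.3 | -14 48.1 | -10 47.9 | -6 48.3 | -2 48.2 | 2 48.3 | 6 48.0 | 10 308.3 | 14 48.4 | 18 320.6 | 22 49.3 | 26 48.5 | 30 48.6 | 34 48.1 | 38 46.7 | 42 46.0 | 46 38.5 | 50 41.7 | 54 36.1 | 58 36.1 | 62 36.1 | 66 36.0 | 70 30.2 | 74 30.1 | 78 30.1 | 82 30.1 | 86 30.1 | 90 30.2 | 94 30.1 | 98 30.3 | 102 30.1 | 106 30.0 | 110 30.1 | 114 30.1 | 118 29.9 | 122 30.0 | 126 30.1 | 130 30.0 | 134 36.0 | 138 36.3 | 142 36.4 | 146 36.7 | 150 42.3 | 154 36.4 | 158 36.2 | 162 36.2 | 166 36.3 | 170 - |
```

```bash
python3 -m handwheel '.001 .001 .04 0 0 0 -1;.001 .001 .08 0 0 0 -1;.001 .001 .12 0 0 0 -1;.001 .001 .15 0 0 0 -1;.001 .001 .17 0 0 0 -1;.001 .001 .185 0 0 0 -1;.001 .001 .192 0 0 0 -1;.001 .001 .197 0 0 0 -1;.001 .001 .197 0 0 0 -1'; python3 -m handwheel '0 0 0 0 0 0 1;0 0 0 0 0 0 1;0 0 0 0 0 0 1;0 0 0 0 0 0 1;0 0 0 0 0 0 1;0 0 0 0 0 0 1'
```

```text
clock: 10.22
tool_pos: [0.6244, 0.0749, -0.0011]
tcp_rot: [0.686, 0.727, -0.0, -0.0]
wrist_force: [-0.8, -0.2, 0.2]
grip_width: 0.0851
finger_force: 0.0
clock: 10.72
tool_pos: [0.6257, 0.0752, 0.0009]
tcp_rot: [0.687, 0.727, 0.001, 0.001]
wrist_force: [-0.8, -0.5, 5.5]
grip_width: 0.0543
finger_force: 63.8
```

```bash
python3 -m handwheel '0 0 -.02 0 0 0 1;0 0 -.06 0 0 0 1;0 0 -.1 0 0 0 1;.01 -.035 -.1 0 0 0 1;.025 -.075 -.1 0 0 0 1;.04 -.115 -.1 0 0 0 1;.055 -.15 -.1 0 0 0 1;.067 -.18 -.1 0 0 0 1;.067 -.19 -.1 0 0 0 1;.067 -.19 -.1 0 0 0 1;.067 -.19 -.1 0 0 0 1'
python3 - <<'E'
from h import *
from go import plan
plan(.4315,.1315,-.0285,3.4)
c=cam("wrist"); cv2.imwrite("pics/w5.png",c["im"])
E
```

```text
clock: 11.63
tool_pos: [0.4318, 0.1315, 0.1001]
tcp_rot: [0.686, 0.727, 0.001, 0.0]
wrist_force: [0.8, -0.1, -1.5]
grip_width: 0.0547
finger_force: 63.8
shift [-0.0002 -0.0005  0.1286] turn [ 0.002 -0.002 -0.001] now [0.4318 0.1315 0.1001] yaw 3.3 t 11.6 w 0.0547 q1,7 [-0.9  -0.11] F [ 0.8 -0.1 -1.5]
```

View pics/w5.png

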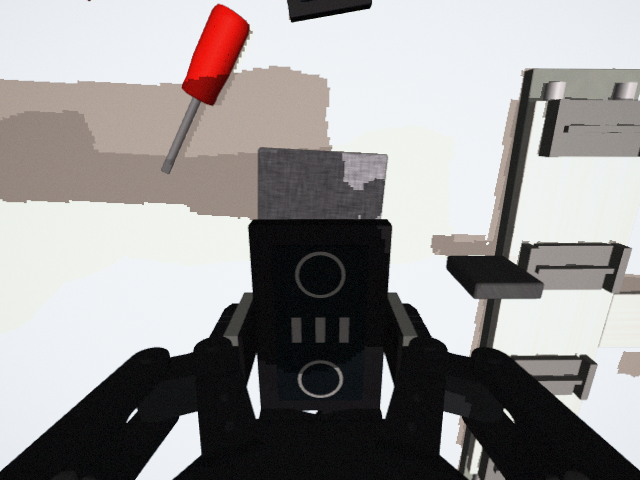

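The front is held level by its long edges, and the pad lies below it at (322,185). Lowering in small steps to feel for contact.

```bash
python3 -m handwheel '0 0 .04 0 0 0 1;0 0 .08 0 0 0 1;0 0 .11 0 0 0 1;0 0 .12 0 0 0 1;0 0 .12 0 0 0 1;0 0 .12 0 0 0 1'; python3 -m handwheel '0 0 .004 0 0 0 1;0 0 .004 0 0 0 1;0 0 .004 0 0 0 1'; python3 -m handwheel '0 0 .003 0 0 0 1;0 0 .003 0 0 0 1;0 0 .003 0 0 0 1'
```

```text
clock: 12.18
tool_pos: [0.4322, 0.1303, -0.0204]
tcp_rot: [0.687, 0.726, -0.0, 0.0]
wrist_force: [-0.8, -0.6, 0.5]
grip_width: 0.0544
finger_force: 63.9
clock: 12.43
tool_pos: [0.432, 0.1316, -0.0236]
tcp_rot: [0.686, 0.727, 0.001, 0.0]
wrist_force: [-0.3, -0.5, -0.4]
grip_width: 0.0543
finger_force: 63.9
clock: 12.68
tool_pos: [0.4321, 0.1317, -0.0258]
tcp_rot: [0.687, 0.727, 0.002, -0.0]
wrist_force: [-3.6, -1.2, 24.1]
grip_width: 0.0542
finger_force: 78.0
```

```bash
python3 -m handwheel '0 0 -.002 0 0 0 1;0 0 -.002 0 0 0 .1;0 0 -.002 0 0 0 -.5;0 0 -.002 0 0 0 -1;0 0 -.002 0 0 0 -1;0 0 -.002 0 0 0 -1;0 0 -.04 0 0 0 -1;0 0 -.08 0 0 0 -1;0 0 -.12 0 0 0 -1;0 0 -.16 0 0 0 -1;0 0 -.2 0 0 0 -1;0 0 -.2 0 0 0 -1'
python3 - <<'E'
from h import *
from go import plan
from m1 import rect
plan(.4625,-.0805,.18,-24)
c=cam("wrist"); W=cloud(c)
m=(W[...,2]>.012)&(W[...,2]<.022)&(np.hypot(W[...,0]-.432,W[...,1]-.1315)<.07)
rect(c,cv2.morphologyEx(m.astype(np.uint8),cv2.MORPH_OPEN,np.ones((5,5))),.018,proj(c,[[.432,.1315,.018]])[0],"p4")
q=W[(abs(W[...,0]-.432)<.017)&(abs(W[...,1]-.1315)<.034)]; q=q[np.isfinite(q[:,2])&(q[:,2]<.03)]
print(np.linalg.lstsq(np.c_[q[:,:2]-[.432,.1315],np.ones(len(q))],q[:,2],rcond=None)[0])
# untested fronts in fresh top view
c=cam("top"); W=cloud(c); g=cv2.cvtColor(c["im"],cv2.COLOR_BGR2GRAY)
m=cv2.morphologyEx(((g<60)&(W[...,2]<.03)).astype(np.uint8),cv2.MORPH_CLOSE,np.ones((5,5)))
rect(c,m,.01,(162,287),"A"); rect(c,m,.01,(345,266),"B")
E
```

```text
clock: 13.68
tool_pos: [0.4348, 0.132, 0.1786]
tcp_rot: [0.687, 0.727, 0.005, 0.001]
wrist_force: [1.5, 0.4, -0.6]
grip_width: 0.0852
finger_force: 0.0
shift [-0.2137  0.0157 -0.0023] turn [ 0.009 -0.009  0.605] now [0.4348 0.132  0.1786] yaw 3.2 t 13.7 w 0.0852 q1,7 [-1.   -0.21] F [ 1.5  0.4 -0.6]
p4 xy 431.3 131.8 size 88.7 54.5 longaxis deg -86.7
[-0.00288285 -0.00048012  0.01824622]
A xy 529.0 458.5 size 115.5 10.0 longaxis deg 80.5
B xy 459.7 -82.0 size 88.7 56.4 longaxis deg 65.8
```

The tested front lies flat at (431,132) on the pad, with its top at z = 18.2 mm. On to front B.

```bash
python3 -m handwheel '-.04 .003 0 0 0 .11 -1;-.08 .006 0 0 0 .22 -1;-.12 .009 0 0 0 .33 -1;-.16 .012 0 0 0 .44 -1;-.2 .014 0 0 0 .54 -1;-.214 .016 0 0 0 .6 -1;-.214 .016 0 0 0 .6 -1;-.214 .016 0 0 0 .6 -1;-.214 .016 0 0 0 .6 -1'
cat > mp.py <<'E'
from h import *
from go import plan
from m1 import rect
import sys
x,y,z,pz,yaw=map(float,sys.argv[1:6])   # guess, rim z, plan z, yaw
c=cam("wrist"); W=cloud(c)
near=np.hypot(W[...,0]-x,W[...,1]-y)<.075
m=(abs(W[...,2]-z-.001)<.0055)&near
rect(c,cv2.morphologyEx(m.astype(np.uint8),cv2.MORPH_OPEN,np.ones((5,5))),z,proj(c,[[x,y,z]])[0],"panel")
plan(x,y,pz,yaw)
E
python3 mp.py .4625 -.0805 .01 -.026 -24
```

```text
clock: 14.53
tool_pos: [0.4585, -0.0804, 0.1712]
tcp_rot: [0.837, 0.548, -0.001, -0.001]
wrist_force: [0.7, -0.1, 0.0]
grip_width: 0.0854
finger_force: 0.0
panel xy 460.0 -80.2 size 90.3 54.8 longaxis deg 65.9
shift [0.0013 0.0039 0.1974] turn [-0.002  0.001  0.01 ] now [ 0.4587 -0.0801  0.1714] yaw -23.5 t 14.6 w 0.0856 q1,7 [-0.68 -0.11] F [-0.4  0.2 -0.7]
```

```bash
python3 -m handwheel '0 .001 .04 0 0 .01 -1;0 .001 .08 0 0 .01 -1;0 .001 .12 0 0 .01 -1;0 .001 .15 0 0 .01 -1;0 .001 .175 0 0 .01 -1;0 .001 .19 0 0 .01 -1;0 .001 .199 0 0 .01 -1;0 .001 .199 0 0 .01 -1;0 .001 .199 0 0 .01 -1'; python3 -m handwheel '0 0 0 0 0 0 1;0 0 0 0 0 0 1;0 0 0 0 0 0 1;0 0 0 0 0 0 1;0 0 0 0 0 0 1;0 0 0 0 0 0 1'; python3 -m handwheel '0 0 -.02 0 0 0 1;0 0 -.06 0 0 0 1;0 0 -.1 0 0 0 1;0 0 -.13 0 0 0 1;0 0 -.13 0 0 0 1'; python3 go.py .6315 -.0258 .11 3.4
```

```text
clock: 15.33
tool_pos: [0.4602, -0.0814, -0.0266]
tcp_rot: [0.839, 0.544, -0.0, -0.0]
wrist_force: [0.6, 0.0, 0.3]
grip_width: 0.0852
finger_force: 0.0
clock: 15.83
tool_pos: [0.461, -0.0817, -0.0252]
tcp_rot: [0.839, 0.544, 0.001, -0.0]
wrist_force: [-3.8, 0.9, 16.2]
grip_width: 0.0535
finger_force: 59.8
clock: 16.25
tool_pos: [0.4634, -0.0828, 0.1086]
tcp_rot: [0.84, 0.543, 0.004, 0.002]
wrist_force: [1.5, 0.3, -0.7]
grip_width: 0.0534
finger_force: 63.6
shift [1.209e-01 1.299e-01 1.000e-04] turn [ 0.011 -0.004 -0.614] now [ 0.4634 -0.0828  0.1086] yaw -24.2 t 16.2 w 0.0534 q1,7 [-0.61  0.02] F [ 1.5  0.3 -0.7]
```

```bash
python3 -m handwheel '.02 .022 0 0 0 -.12 1;.045 .048 0 0 0 -.24 1;.07 .075 0 0 0 -.36 1;.095 .1 0 0 0 -.48 1;.115 .12 0 0 0 -.58 1;.121 .13 0 0 0 -.614 1;.121 .13 0 0 0 -.614 1;.121 .13 0 0 0 -.614 1;.121 .13 0 0 0 -.614 1'
python3 - <<'E'
from h import *
from go import plan
plan(.6315,-.0258,.012,3.4)
c=cam("wrist"); cv2.imwrite("pics/w6.png",c["im"]); np.savez("w6.npz",**c); W=cloud(c)
s=sensors.observe(); z=s["tool_pos"][2]
P=W[(W[...,2]>z+.02)&(W[...,2]<z+.05)&(np.hypot(W[...,0]-.6315,W[...,1]+.0258)<.06)]; print(len(P),P.max(0),P.min(0),np.median(P,0))
E
```

```text
clock: 17.0
tool_pos: [0.627, -0.0256, 0.103]
tcp_rot: [0.686, 0.727, -0.001, -0.0]
wrist_force: [-0.7, -0.7, -0.6]
grip_width: 0.0531
finger_force: 63.6
shift [-0.0005  0.0046  0.091 ] turn [-0.002  0.    -0.001] now [ 0.627  -0.0256  0.103 ] yaw 3.4 t 17.0 w 0.0531 q1,7 [-0.47  0.36] F [-0.7 -0.7 -0.6]
23549 [0.6664809  0.02167761 0.15322031] [ 0.58647481 -0.07114043  0.12776081] [ 0.62646426 -0.01675682  0.13949563]
```

View pics/w6.png

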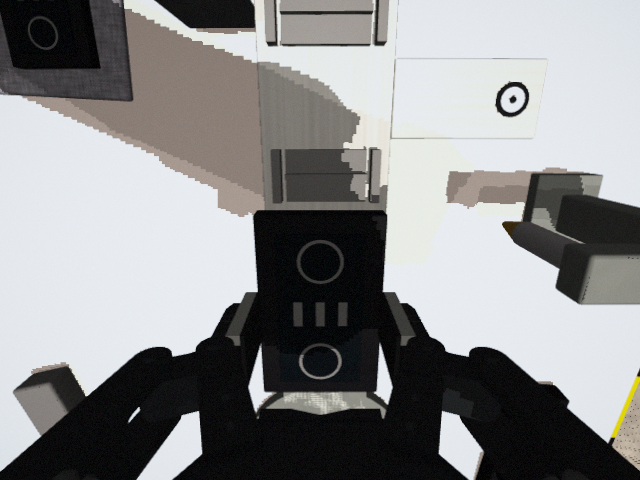

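The front is held level, with corners at about (255,211), (386,211), (264,391) and (377,391). I work out its offset from bay1.

Run:
```python
from h import *
from go import plan
c=dict(np.load("w6.npz")); P=onz(c,[(255,211),(386,211),(264,391),(377,391)],.1375)
print(P.round(4),P.mean(0),np.linalg.norm(P[0]-P[1]),np.linalg.norm(P[0]-P[2]))
s=sensors.observe(); d=P.mean(0)[:2]-s["tool_pos"][:2]; print(d); t=np.array([.6315,-.0258])-d
# tool x offset only matters
plan(t[0],t[1],.0125,3.4)
```

```text
[[ 0.5974  0.0199  0.1375]
 [ 0.6513  0.023   0.1375]
 [ 0.6018 -0.0712  0.1375]
 [ 0.6577 -0.0679  0.1375]] [ 0.6270533  -0.02405674  0.1375    ] 0.05407002567459244 0.09120086715954878
[-6.00766687e-06  1.49362886e-03]
shift [-0.002   0.0044  0.0907] turn [-0.001 -0.    -0.001] now [ 0.6271 -0.0256  0.1032] yaw 3.4 t 17.1 w 0.0533 q1,7 [-0.47  0.36] F [-0.3  0.2 -1.3]
```

```bash
python3 -m handwheel '-.002 .0044 0 0 0 0 1;-.002 .0044 .03 0 0 0 1;-.002 .0044 .06 0 0 0 1;-.002 .0044 .08 0 0 0 1;-.002 .0044 .085 0 0 0 1;-.002 .0044 .0875 0 0 0 1;-.002 .0044 .0895 0 0 0 1;-.002 .0044 .0895 0 0 0 1'; python3 -m handwheel '0 0 .002 0 0 0 1;0 0 .002 0 0 0 1'; python3 -m handwheel '0 0 .001 0 0 0 1;0 0 .001 0 0 0 1'
```

```text
clock: 17.72
tool_pos: [0.6337, -0.0269, 0.015]
tcp_rot: [0.686, 0.728, 0.001, 0.001]
wrist_force: [-0.2, -0.9, -1.2]
grip_width: 0.053
finger_force: 63.6
clock: 17.88
tool_pos: [0.6335, -0.0266, 0.0127]
tcp_rot: [0.685, 0.728, 0.001, 0.0]
wrist_force: [-0.7, -0.6, -0.7]
grip_width: 0.0532
finger_force: 63.6
clock: 18.05
tool_pos: [0.6331, -0.0266, 0.0112]
tcp_rot: [0.685, 0.728, 0.0, 0.0]
wrist_force: [0.4, 0.3, 0.0]
grip_width: 0.0531
finger_force: 63.7
```

```bash
python3 -m handwheel '-.0005 -.0015 0 0 0 0 1;-.0005 -.0015 .001 0 0 0 1;-.0005 -.0015 .001 0 0 0 1'; python3 -m handwheel '0 0 0 0 0 0 .1;0 0 0 0 0 0 -.3;0 0 0 0 0 0 -1;0 0 0 0 0 0 -1;0 0 0 0 0 0 -1;0 0 -.04 0 0 0 -1;0 0 -.08 0 0 0 -1;0 0 -.12 0 0 0 -1;0 0 -.16 0 0 0 -1;0 0 -.17 0 0 0 -1;0 0 -.17 0 0 0 -1'
cat > st.py <<'E'
from h import *
import sys
x,y,t=map(float,sys.argv[1:4]); c=cam("wrist"); W=cloud(c)
a=np.radians(3.4);ex=np.array([np.cos(a),np.sin(a)]);ey=np.array([-ex[1],ex[0]]); d=W[...,:2]-[x,y]; X,Y=d@ex,d@ey
m=(abs(W[...,2]-t)<.0025)&(abs(X)<.03)&(abs(Y)<.055); q=W[m]
print("glass",len(q),np.linalg.lstsq(np.c_[X[m],Y[m],np.ones(len(q))],q[:,2],rcond=None)[0].round(4),"X",np.percentile(X[m],[1,99]).round(4),"Y",np.percentile(Y[m],[1,99]).round(4))
m=(abs(W[...,2]-t+.001)<.0025)&(abs(X)<.05)&(abs(Y)<.06)
print("all X",np.percentile(X[m],[.5,99.5]).round(4),"Y",np.percentile(Y[m],[.5,99.5]).round(4))
E
python3 st.py .6315 -.0258 .048; python3 go.py .4235 .33 .2 12
```

```text
clock: 18.3
tool_pos: [0.6318, -0.0271, 0.011]
tcp_rot: [0.685, 0.728, 0.001, 0.0]
wrist_force: [-2.8, 0.3, 8.4]
grip_width: 0.053
finger_force: 65.0
clock: 19.22
tool_pos: [0.6336, -0.0277, 0.1839]
tcp_rot: [0.685, 0.728, 0.003, 0.002]
wrist_force: [0.2, 0.5, -0.7]
grip_width: 0.0853
finger_force: 0.0
glass 4970 [ 0.0002 -0.0005  0.0475] X [-0.0269  0.0267] Y [-0.0439  0.0431]
all X [-0.0273  0.0271] Y [-0.0449  0.0439]
shift [ 0.3692 -0.1867 -0.0191] turn [ 0.004 -0.    -0.189] now [ 0.6323 -0.0272  0.1813] yaw 3.5 t 19.3 w 0.0856 q1,7 [-0.49  0.32] F [-0.2  0.3 -0.8]
```

Front B is seated in bay1: flat, top at about 48 mm, centred within 1 mm. Now front A.

```bash
python3 -m handwheel '.369 -.187 0 0 0 -.19 -1;.369 -.187 0 0 0 -.19 -1;.369 -.187 0 0 0 -.19 -1;.369 -.187 0 0 0 -.19 -1;.369 -.187 0 0 0 -.19 -1;.369 -.187 0 0 0 -.19 -1;.369 -.187 0 0 0 -.19 -1;.369 -.187 0 0 0 -.19 -1;.369 -.187 0 0 0 -.19 -1;.369 -.187 0 0 0 -.19 -1;.369 -.187 0 0 0 -.19 -1;.369 -.187 0 0 0 -.19 -1'; python3 -m handwheel '0 0 0 0 0 0 -1;0 0 0 0 0 0 -1;0 0 0 0 0 0 -1'; python3 mp.py .4228 .330 .01 -.026 12
```

```text
clock: 20.27
tool_pos: [0.4198, 0.3317, 0.1779]
tcp_rot: [0.627, 0.779, -0.002, -0.0]
wrist_force: [0.8, -0.3, 0.3]
grip_width: 0.0853
finger_force: 0.0
clock: 20.52
tool_pos: [0.4232, 0.3281, 0.1794]
tcp_rot: [0.63, 0.776, -0.0, 0.0]
wrist_force: [-0.2, 0.5, -0.1]
grip_width: 0.0853
finger_force: 0.0
panel xy 420.3 332.0 size 89.9 54.9 longaxis deg -78.0
shift [0.0018 0.     0.2055] turn [-0.     0.001 -0.003] now [0.4232 0.3283 0.1795] yaw 11.9 t 20.6 w 0.0856 q1,7 [-1.2  -0.35] F [ 0.5  0.3 -1. ]
```

```bash
python3 -m handwheel '.004 -.002 .04 0 0 0 -1;.004 -.002 .08 0 0 0 -1;.004 -.002 .12 0 0 0 -1;.004 -.002 .15 0 0 0 -1;.004 -.002 .175 0 0 0 -1;.004 -.002 .195 0 0 0 -1;.004 -.002 .205 0 0 0 -1;.004 -.002 .205 0 0 0 -1;.004 -.002 .205 0 0 0 -1'; python3 -m handwheel '0 0 0 0 0 0 1;0 0 0 0 0 0 1;0 0 0 0 0 0 1;0 0 0 0 0 0 1;0 0 0 0 0 0 1;0 0 0 0 0 0 1'; python3 -m handwheel '0 0 -.02 0 0 0 1;0 0 -.06 0 0 0 1;0 0 -.1 0 0 0 1;0 0 -.13 0 0 0 1;0 0 -.13 0 0 0 1;0 0 -.13 0 0 0 1'; python3 go.py .6195 .1723 .11 3.4
```

```text
clock: 21.32
tool_pos: [0.4203, 0.3328, -0.0249]
tcp_rot: [0.63, 0.777, -0.0, 0.0]
wrist_force: [0.0, 0.1, -0.3]
grip_width: 0.0856
finger_force: 0.0
clock: 21.82
tool_pos: [0.4204, 0.3341, -0.0232]
tcp_rot: [0.629, 0.777, 0.001, -0.0]
wrist_force: [-3.3, -1.9, 12.4]
grip_width: 0.0523
finger_force: 60.0
clock: 22.32
tool_pos: [0.4205, 0.3346, 0.1072]
tcp_rot: [0.629, 0.777, 0.003, -0.0]
wrist_force: [-0.3, 0.1, -1.4]
grip_width: 0.0516
finger_force: 62.6
shift [-0.2003  0.1608 -0.003 ] turn [ 0.004 -0.005  0.192] now [0.4205 0.3346 0.1072] yaw 12.0 t 22.3 w 0.0516 q1,7 [-1.18 -0.29] F [-0.3  0.1 -1.4]
```

```bash
python3 -m handwheel '-.03 .024 0 0 0 .03 1;-.062 .05 0 0 0 .06 1;-.094 .075 0 0 0 .09 1;-.126 .1 0 0 0 .12 1;-.158 .126 0 0 0 .15 1;-.185 .148 0 0 0 .18 1;-.2 .161 0 0 0 .192 1;-.2 .161 0 0 0 .192 1;-.2 .161 0 0 0 .192 1;-.2 .161 0 0 0 .192 1;-.2 .161 0 0 0 .192 1'
python3 - <<'E'
from h import *
from go import plan
plan(.6195,.1738,.0125,3.4)
c=cam("wrist"); np.savez("w7.npz",**c); W=cloud(c); z=sensors.observe()["tool_pos"][2]
cv2.imwrite("pics/w7.png",c["im"])
g=W[210:380,290:350].reshape(-1,3); g=g[(g[:,2]>z+.02)&(g[:,2]<z+.05)]
k=np.linalg.lstsq(np.c_[g[:,:2]-g[:,:2].mean(0),np.ones(len(g))],g[:,2],rcond=None)[0]; print("glass plane",k,"bottom - tool",k[2]-.012-z)
E
```

```text
clock: 23.23
tool_pos: [0.6173, 0.1727, 0.1039]
tcp_rot: [0.685, 0.728, -0.001, -0.001]
wrist_force: [-0.9, -0.7, -1.3]
grip_width: 0.0518
finger_force: 62.8
shift [0.0009 0.0025 0.0914] turn [-0.002 -0.001  0.002] now [0.6173 0.1727 0.1039] yaw 3.5 t 23.2 w 0.0518 q1,7 [-0.73  0.02] F [-0.9 -0.7 -1.3]
glass plane [-0.00026265 -0.02906825  0.13846393] bottom - tool 0.022220404374890285
```

View pics/w7.png

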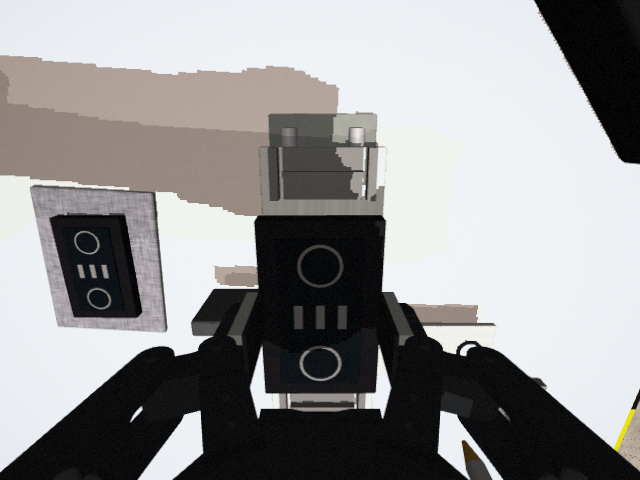

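Front A is held over bay3 with corners at about (256,217), (384,217), (265,392) and (377,392). Lowering.

```bash
python3 -m handwheel '.002 .0015 0 0 0 0 1;.002 .0015 .03 0 0 0 1;.002 .0015 .06 0 0 0 1;.002 .0015 .08 0 0 0 1;.002 .0015 .083 0 0 0 1;.002 .0015 .0855 0 0 0 1;.002 .0015 .0875 0 0 0 1;.002 .0015 .0875 0 0 0 1'; python3 -m handwheel '0 0 .0015 0 0 0 1;0 0 .0015 0 0 0 1;0 0 .0015 0 0 0 1'; python3 go.py .6195 .1748 .0138 3.4
```

```text
clock: 23.95
tool_pos: [0.621, 0.1737, 0.0185]
tcp_rot: [0.686, 0.728, 0.001, 0.0]
wrist_force: [0.1, 0.1, -1.2]
grip_width: 0.0514
finger_force: 63.0
clock: 24.2
tool_pos: [0.6206, 0.1735, 0.0166]
tcp_rot: [0.686, 0.728, 0.001, 0.0]
wrist_force: [0.5, -0.4, -0.8]
grip_width: 0.0518
finger_force: 63.0
shift [ 0.0014 -0.001   0.0028] turn [ 0.001 -0.001 -0.001] now [0.6206 0.1735 0.0166] yaw 3.4 t 24.2 w 0.0518 q1,7 [-0.69  0.07] F [ 0.5 -0.4 -0.8]
```

```bash
python3 -m handwheel '.001 -.001 .001 0 0 0 1;.001 -.001 .002 0 0 0 1;.001 -.001 .003 0 0 0 1;.001 -.001 .003 0 0 0 1'; python3 -m handwheel '0 0 .0005 0 0 0 1;0 0 .0005 0 0 0 .1;0 0 .0005 0 0 0 -.3;0 0 0 0 0 0 -1;0 0 0 0 0 0 -1;0 0 0 0 0 0 -1;0 0 -.04 0 0 0 -1;0 0 -.08 0 0 0 -1;0 0 -.12 0 0 0 -1;0 0 -.16 0 0 0 -1;0 0 -.17 0 0 0 -1;0 0 -.17 0 0 0 -1'; python3 st.py .6195 .1738 .048
```

```text
clock: 24.53
tool_pos: [0.619, 0.1745, 0.0131]
tcp_rot: [0.686, 0.728, 0.0, -0.0]
wrist_force: [-1.3, -0.2, 3.8]
grip_width: 0.0515
finger_force: 64.9
clock: 25.53
tool_pos: [0.6215, 0.1745, 0.1871]
tcp_rot: [0.686, 0.728, 0.003, 0.001]
wrist_force: [0.4, 0.7, -0.8]
grip_width: 0.085
finger_force: 0.0
glass 4793 [ 0.0007 -0.002   0.0475] X [-0.0272  0.0264] Y [-0.0449  0.0427]
all X [-0.0277  0.0267] Y [-0.0455  0.0429]
```

Both fronts are seated. Next I turn the tool 90° and go over the carriage tab.

```bash
python3 -m handwheel '0 0 0 0 0 -1 -.2;0 0 0 0 0 -1 -.2;0 0 0 0 0 -1 -.2;0 0 0 0 0 -1 -.2;0 0 0 0 0 -1 -.2;0 0 0 0 0 -1 -.2;0 0 0 0 0 -1 -.2;0 0 0 0 0 -1 -.2' |head -1; python3 -m handwheel '0 0 0 0 0 -1 -.2;0 0 0 0 0 -1 -.2;0 0 0 0 0 -1 -.2;0 0 0 0 0 -1 -.2;0 0 0 0 0 -1 -.2;0 0 0 0 0 -1 -.2;0 0 0 0 0 -1 -.2;0 0 0 0 0 -1 -.2;0 0 0 0 0 -1 -.2'|head -1; python3 go.py .553 .1198 .1 93.4
```

```text
clock: 26.25
clock: 27.0
shift [ 0.0683 -0.0505  0.0817] turn [-0.    -0.002 -0.004] now [0.6185 0.1741 0.1816] yaw 93.2 t 27.0 w 0.0509 q1,7 [-0.52  1.38] F [0.3 0.4 0.2]
```

```bash
python3 -m handwheel '.02 -.015 0 0 0 0 -.2;.045 -.034 .01 0 0 0 -.2;.066 -.05 .04 0 0 0 -.2;.066 -.05 .07 0 0 0 -.2;.066 -.05 .08 0 0 0 -.2;.066 -.05 .08 0 0 0 -.2;.066 -.05 .08 0 0 0 -.2'
python3 - <<'E'
from h import *
from go import plan
plan(.553,.1198,.025,93.4)
c=cam("wrist");W=cloud(c)
m=(W[...,2]>.068)&(W[...,2]<.078)&(abs(W[...,0]-.553)<.05)&(abs(W[...,1]-.12)<.03); q=W[m];print(len(q),q.mean(0),q.min(0),q.max(0))
E
```

```text
clock: 27.58
tool_pos: [0.5567, 0.1212, 0.1029]
tcp_rot: [-0.029, 1.0, -0.0, -0.0]
wrist_force: [0.5, -0.6, 0.2]
grip_width: 0.0512
finger_force: 0.0
shift [ 0.0037 -0.0012  0.0779] turn [-0.    -0.    -0.001] now [0.5567 0.1212 0.1029] yaw 93.4 t 27.6 w 0.0512 q1,7 [-0.48  1.45] F [ 0.5 -0.6  0.2]
1207 [0.55234899 0.11928885 0.0747748 ] [0.53137725 0.11276788 0.06801983] [0.57659714 0.1259925  0.07723115]
```

```bash
python3 -m handwheel '.003 -.002 .03 0 0 0 -.2;.003 -.002 .06 0 0 0 -.2;.003 -.002 .078 0 0 0 -.2;.003 -.002 .078 0 0 0 -.2;.003 -.002 .078 0 0 0 1;.003 -.002 .078 0 0 0 1;.003 -.002 .078 0 0 0 1;.003 -.002 .078 0 0 0 1;.003 -.002 .078 0 0 0 1'; python3 -m handwheel '0 -.01 0 0 0 0 1;0 -.02 0 0 0 0 1;0 -.03 0 0 0 0 1;0 -.04 0 0 0 0 1;0 -.05 0 0 0 0 1;0 -.06 0 0 0 0 1;0 -.07 0 0 0 0 1;0 -.078 0 0 0 0 1;0 -.0815 0 0 0 0 1;0 -.0815 0 0 0 0 1;0 -.0815 0 0 0 0 1;0 -.0815 0 0 0 0 1'
python3 - <<'E'
from h import *
c=cam("top"); cv2.imwrite("pics/top3.png",cv2.resize(c["im"][80:250,180:480],None,fx=2.6,fy=2.6,interpolation=3))
E
```

```text
clock: 28.38
tool_pos: [0.5549, 0.1189, 0.0269]
tcp_rot: [-0.03, 1.0, 0.001, 0.002]
wrist_force: [-0.4, 0.8, 6.8]
grip_width: 0.0108
finger_force: 59.3
clock: 29.38
tool_pos: [0.5599, 0.0361, 0.0269]
tcp_rot: [-0.029, 1.0, -0.0, 0.002]
wrist_force: [-0.1, -2.0, 5.6]
grip_width: 0.0111
finger_force: 59.4
```

View pics/top3.png

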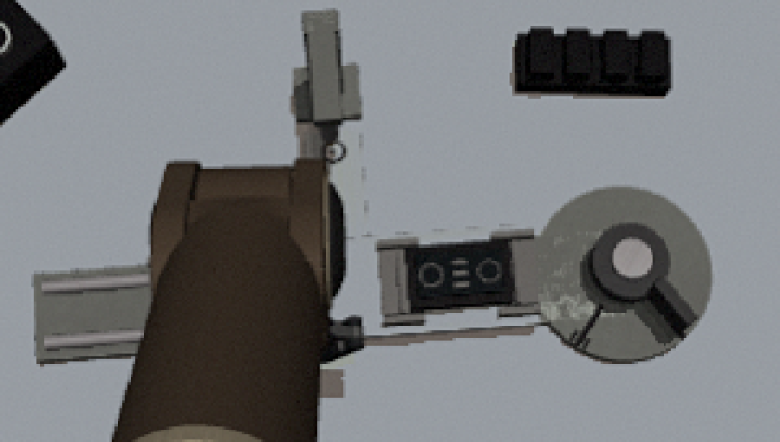

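The top crop shows the mark at (336,152), just beside the probe tip's end near (330,130). I release, lift and check closely with the wrist camera.

```bash
python3 -m handwheel '0 0 0 0 0 0 -.2;0 0 0 0 0 0 -.2;0 0 0 0 0 0 -.2;0 0 -.04 0 0 0 -.2;0 0 -.08 0 0 0 -.2;0 0 -.12 0 0 0 -.2;0 0 -.16 0 0 0 -.2;-.04 0 -.16 0 0 0 -.2;-.08 0 -.16 0 0 0 -.2;-.12 0 -.16 0 0 0 -.2;-.14 0 -.16 0 0 0 -.2;-.14 0 -.16 0 0 0 -.2'; python3 -m handwheel '0 0 0 0 0 0 -.2;0 0 0 0 0 0 -.2'
python3 - <<'E'
from h import *
c=cam("wrist"); np.savez("w8.npz",**c); p=proj(c,[[.7545,0,.04]])[0]; print(p)
u,v=int(p[0]),int(p[1]); u0,v0=u-75,v-55
print(u0,v0); cv2.imwrite("pics/w8c.png",cv2.resize(c["im"][v0:v0+110,u0:u0+150],None,fx=5,fy=5,interpolation=3))
E
```

```text
clock: 30.43
tool_pos: [0.7008, 0.0459, 0.1835]
tcp_rot: [-0.03, 1.0, -0.0, 0.0]
wrist_force: [-0.9, 0.7, -0.2]
grip_width: 0.0513
finger_force: 0.0
clock: 30.6
tool_pos: [0.6969, 0.045, 0.1842]
tcp_rot: [-0.029, 1.0, -0.0, -0.001]
wrist_force: [-0.9, 0.1, -0.9]
grip_width: 0.0512
finger_force: 0.0
[272.27210275 271.03966885]
197 216
```

View pics/w8c.png

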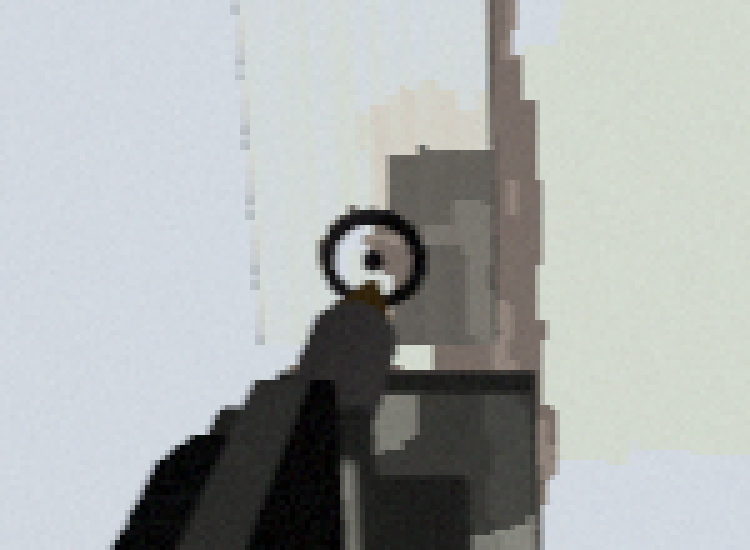

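The crop shows the dot at (374,260) and the brass tip's point at about (376,284). I convert both to positions.

Run:
```python
from h import *
from go import plan
c=dict(np.load("w8.npz")); f=lambda x,y:((x+.5)/5-.5+197,(y+.5)/5-.5+216)
m=onz(c,[f(374,260)],.031)[0]; W=cloud(c)
a=np.radians(3.4)
for t in((376,278),(376,284),(376,290)):
    p=onz(c,[f(*t)],.046)[0]; d=p-m; u,v=np.round(f(*t)).astype(int); print(t,p,"slide offset %.4f across %.4f"%(d[1]*np.cos(a)-d[0]*np.sin(a),d[0]*np.cos(a)+d[1]*np.sin(a)),W[v,u,2])
print(m); plan(.5977,-.2894,.2,127.2)
```

```text
(376, 278) [7.52119425e-01 3.01920046e-04 4.60000000e-02] slide offset 0.0026 across -0.0023 0.03021747735356095
(376, 284) [7.53407738e-01 3.21670361e-04 4.60000000e-02] slide offset 0.0025 across -0.0010 0.04756833927109133
(376, 290) [7.54699098e-01 3.41455448e-04 4.60000000e-02] slide offset 0.0024 across 0.0003 0.057157990530916136
[ 0.7545706  -0.00211212  0.031     ]
shift [ 0.1186 -0.3281 -0.0152] turn [ 0.001 -0.001 -0.752] now [0.6968 0.0451 0.1847] yaw 93.4 t 30.6 w 0.0514 q1,7 [-0.3   1.61] F [-0.4 -0.4  0.1]
```

```bash
python3 -m handwheel '.04 0 0 0 0 0 -.2;.08 0 0 0 0 0 -.2;.12 .001 0 0 0 0 -.2;.137 .0015 .02 0 0 0 -.2;.137 .0015 .06 0 0 0 -.2;.137 .0015 .1 0 0 0 -.2;.137 .0015 .14 0 0 0 -.2;.137 .0015 .158 0 0 0 -.2;.137 .0015 .158 0 0 0 -.2;.137 .0015 .158 0 0 0 -.2'; python3 -m handwheel '0 0 0 0 0 0 1;0 0 0 0 0 0 1;0 0 0 0 0 0 1;0 0 0 0 0 0 1;0 0 0 0 0 0 1;0 0 0 0 0 0 1'; python3 go.py .5597 .0386 .0269 93.4
```

```text
clock: 31.48
tool_pos: [0.5601, 0.0384, 0.027]
tcp_rot: [-0.029, 1.0, -0.0, -0.001]
wrist_force: [0.0, 1.7, 1.5]
grip_width: 0.0514
finger_force: 0.0
clock: 31.98
tool_pos: [0.5623, 0.0384, 0.0289]
tcp_rot: [-0.029, 1.0, 0.0, 0.002]
wrist_force: [-2.2, -1.6, 9.2]
grip_width: 0.0106
finger_force: 59.8
shift [0.0026 0.0004 0.002 ] turn [ 0.     0.004 -0.001] now [0.5623 0.0384 0.0289] yaw 93.4 t 32.0 w 0.0106 q1,7 [-0.32  1.63] F [-2.2 -1.6  9.2]
```

```bash
python3 -m handwheel '0 0 0 0 0 0 -.2;0 0 0 0 0 0 -.2;0 0 0 0 0 0 -.2;0 0 -.04 0 0 0 -.2;0 0 -.08 0 0 0 -.2;0 0 -.12 0 0 0 -.2;0 0 -.16 0 0 0 -.2;-.04 -.012 -.16 0 0 0 -.2;-.08 -.02 -.16 0 0 0 -.2;-.12 -.03 -.16 0 0 0 -.2;-.14 -.03 -.16 0 0 0 -.2;-.14 -.03 -.16 0 0 0 -.2'|head -2; python3 -m handwheel '0 0 0 0 0 0 -.2;0 0 0 0 0 0 -.2;0 0 0 0 0 0 -.2' |head -2
cat > mk.py <<'E'
from h import *
a=np.radians(3.4); S=np.array([-np.sin(a),np.cos(a)]);A=np.array([np.cos(a),np.sin(a)])
def meas(c):
    W=cloud(c); g=cv2.cvtColor(c["im"],cv2.COLOR_BGR2GRAY)
    z=W[...,2]; on=(abs(z-.031)<.004)&(np.hypot(W[...,0]-.7545,W[...,1])<.022)
    n,l,st,ce=cv2.connectedComponentsWithStats((on&(g<90)).astype(np.uint8))
    for i in range(1,n):
        if st[i,4]>=6: print("blob",st[i].tolist(),onz(c,[ce[i]],.031)[0][:2].round(4))
    t=(abs(W[...,1])<.02)&(W[...,0]>.735)&(W[...,0]<.775)&(z>.043)&(z<.056)
    q=W[t]; i=np.argsort(q[:,2])[:12]; print("tip lowest",q[i].mean(0).round(4), "all",len(q),q.mean(0).round(4))
    hsv=cv2.cvtColor(c["im"],cv2.COLOR_BGR2HSV); b=t&(hsv[...,1]>110); vv,uu=np.nonzero(b)
    if len(uu): print("brass",len(uu),(uu.mean(),vv.min()),onz(c,[(uu[vv<=vv.min()+1].mean(),vv.min()+.5)],.046)[0].round(4))
meas(dict(np.load("w8.npz"))); print("--"); meas(cam("wrist"))
E
python3 mk.py
```

```text
clock: 32.98
tool_pos: [0.7056, 0.0165, 0.1855]
clock: 33.23
tool_pos: [0.7015, 0.017, 0.1869]
blob [261, 258, 22, 19, 157] [ 0.7525 -0.0009]
blob [270, 266, 4, 4, 14] [ 0.7547 -0.002 ]
tip lowest [7.518e-01 5.000e-04 5.060e-02] all 8 [7.518e-01 5.000e-04 5.060e-02]
brass 2 (np.float64(271.0), np.int64(272)) [ 7.536e-01 -5.000e-04  4.600e-02]
--
blob [290, 254, 22, 21, 161] [0.7524 0.0014]
blob [299, 262, 5, 5, 16] [7.546e-01 2.000e-04]
tip lowest [7.513e-01 2.000e-04 5.200e-02] all 7 [7.513e-01 2.000e-04 5.200e-02]
brass 2 (np.float64(299.5), np.int64(269)) [ 7.546e-01 -4.000e-04  4.600e-02]
```

The mark is at (.7546, .0002), under the probe tip at about (.7546, 0). Now back to the ring tab.

```bash
python3 go.py .597 -.2935 .17 127.2
```

```text
shift [ 0.1228 -0.3039  0.017 ] turn [ 0.    -0.    -0.751] now [0.7017 0.0171 0.1871] yaw 93.4 t 33.3 w 0.0509 q1,7 [-0.27  1.66] F [-0.2  0.3 -0.3]
```

```bash
python3 -m handwheel '.123 -.304 .015 0 0 -.751 -.2;.123 -.304 .015 0 0 -.751 -.2;.123 -.304 .015 0 0 -.751 -.2;.123 -.304 .015 0 0 -.751 -.2;.123 -.304 .015 0 0 -.751 -.2;.123 -.304 .015 0 0 -.751 -.2;.123 -.304 .015 0 0 -.751 -.2;.123 -.304 .015 0 0 -.751 -.2;.123 -.304 .015 0 0 -.751 -.2;.123 -.304 .015 0 0 -.751 -.2;.123 -.304 .015 0 0 -.751 -.2;.123 -.304 .015 0 0 -.751 -.2'|head -2; python3 -m handwheel '0 0 0 0 0 0 -.2;0 0 0 0 0 0 -.2;0 0 0 0 0 0 -.2'|head -2
python3 - <<'E'
from h import *
from go import plan
plan(.597,-.2935,.0271,127.2)
c=cam("wrist"); W=cloud(c)
d=np.hypot(W[...,0]-.645,W[...,1]+.257); m=(W[...,2]>.067)&(W[...,2]<.079)&(d<.085)&(d>.028)
q=W[m]; print(m.sum(),q.mean(0),np.degrees(np.arctan2(q[:,1].mean()+.257,q[:,0].mean()-.645)))
# dark marks on the disc: angle & radius
g=cv2.cvtColor(c["im"],cv2.COLOR_BGR2GRAY); b=(abs(W[...,2]-.012)<.003)&(d>.05)&(d<.095)&(g<45)
n,l,st,ce=cv2.connectedComponentsWithStats(b.astype(np.uint8))
for i in range(1,n):
    if st[i,4]>8:
        p=onz(c,[ce[i]],.012)[0]; rr=d[l==i]; print(st[i,4],p.round(4),"ang %.1f"%np.degrees(np.arctan2(p[1]+.257,p[0]-.645)),rr.min().round(3),rr.max().round(3))
E
```

```text
clock: 34.28
tool_pos: [0.5983, -0.2918, 0.1721]
clock: 34.53
tool_pos: [0.5981, -0.2927, 0.1718]
shift [0.0014 0.     0.1447] turn [0.    0.    0.002] now [ 0.5981 -0.2927  0.1718] yaw 127.3 t 34.5 w 0.0509 q1,7 [0.25 2.69] F [ 0.9  0.1 -0.2]
702 [ 0.60244526 -0.28965641  0.07294219] -142.49744910800908
42 [ 0.5881 -0.3054  0.012 ] ang -139.6 0.071 0.079
18 [ 0.5941 -0.287   0.012 ] ang -149.5 0.05 0.068
252 [ 0.5889 -0.2194  0.012 ] ang 146.2 0.05 0.079
```

```bash
python3 -m handwheel '.001 0 .04 0 0 0 -.2;.001 0 .08 0 0 0 -.2;.001 0 .12 0 0 0 -.2;.001 0 .145 0 0 0 -.2;.001 0 .145 0 0 0 -.2;.001 0 .145 0 0 0 -.2;.001 0 .145 0 0 0 1;.001 0 .145 0 0 0 1;.001 0 .145 0 0 0 1;.001 0 .145 0 0 0 1;.001 0 .145 0 0 0 1;.001 0 .145 0 0 0 1'
python3 -m handwheel '-.0003 .0064 0 0 0 .133 1;-.0013 .0127 0 0 0 .267 1;-.003 .0189 0 0 0 .4 1;-.0053 .0248 0 0 0 .533 1;-.0082 .0305 0 0 0 .667 1;-.0115 .0356 0 0 0 .793 1;-.0115 .0356 0 0 0 .793 1;-.0115 .0356 0 0 0 .793 1;-.0115 .0356 0 0 0 .793 1'; python3 go.py .6 -.2 .03 56
```

```text
clock: 35.58
tool_pos: [0.5976, -0.2944, 0.0293]
tcp_rot: [-0.319, 0.948, -0.001, 0.001]
wrist_force: [-3.0, 2.0, 9.2]
grip_width: 0.0104
finger_force: 58.7
clock: 36.33
tool_pos: [0.5846, -0.259, 0.0293]
tcp_rot: [-0.013, 1.0, 0.0, 0.001]
wrist_force: [-5.7, 3.4, 11.2]
grip_width: 0.0105
finger_force: 58.8
shift [-0.0169  0.0586 -0.0007] turn [0.001 0.002 0.789] now [ 0.5846 -0.259   0.0293] yaw 91.5 t 36.3 w 0.0105 q1,7 [0.11 2.16] F [-5.7  3.4 11.2]
```

```bash
python3 -m handwheel '-.0003 .0064 0 0 0 .133 1;-.0013 .0127 0 0 0 .267 1;-.003 .0189 0 0 0 .4 1;-.0053 .0248 0 0 0 .533 1;-.0082 .0305 0 0 0 .667 1;-.0115 .0356 0 0 0 .793 1;-.0115 .0356 0 0 0 .793 1;-.0115 .0356 0 0 0 .793 1;-.0115 .0356 0 0 0 .793 1'; python3 go.py .6 -.2 .03 56
python3 -m handwheel '0 0 0 0 0 0 -.2;0 0 0 0 0 0 -.2;0 0 0 0 0 0 -.2;0 0 -.04 0 0 0 -.2;0 0 -.08 0 0 0 -.2;0 0 -.12 0 0 0 -.2;0 0 -.15 0 0 0 -.2;0 0 -.15 0 0 0 -.2;0 0 -.15 0 0 0 -.2;0 0 -.15 0 0 0 -.2'
python3 - <<'E'
from h import *
c=cam("wrist"); W=cloud(c)
d=np.hypot(W[...,0]-.645,W[...,1]+.257); m=(W[...,2]>.067)&(W[...,2]<.079)&(d<.085)&(d>.028)
q=W[m]; print(m.sum(),q.mean(0),np.degrees(np.arctan2(q[:,1].mean()+.257,q[:,0].mean()-.645)))
from go import plan
plan(.7015,.017,.187,93.4)
E
```

```text
clock: 37.08
tool_pos: [0.595, -0.223, 0.0293]
tcp_rot: [0.294, 0.956, 0.001, 0.0]
wrist_force: [-6.5, 3.2, 13.6]
grip_width: 0.0102
finger_force: 59.4
shift [ 0.0088  0.0219 -0.0007] turn [ 0.002  0.    -0.005] now [ 0.595  -0.223   0.0293] yaw 55.8 t 37.1 w 0.0102 q1,7 [-0.06  1.6 ] F [-6.5  3.2 13.6]
clock: 37.92
tool_pos: [0.5948, -0.2228, 0.1763]
tcp_rot: [0.294, 0.956, 0.0, -0.0]
wrist_force: [1.4, 1.2, -0.8]
grip_width: 0.0512
finger_force: 0.0
690 [ 0.60059161 -0.22704695  0.07284609] 146.00069355771592
shift [ 0.0461  0.2584 -0.0114] turn [ 0.    -0.002 -0.835] now [ 0.5944 -0.2227  0.1756] yaw 55.8 t 38.0 w 0.0510 q1,7 [-0.12  1.52] F [-0.2  0.2 -0.7]
```

The ring tab is at 146.0° and the locked line at 146.2°. Final check of the mark and fronts.

```bash
python3 -m handwheel '.046 .258 -.01 0 0 -.835 -.2;.046 .258 -.01 0 0 -.835 -.2;.046 .258 -.01 0 0 -.835 -.2;.046 .258 -.01 0 0 -.835 -.2;.046 .258 -.01 0 0 -.835 -.2;.046 .258 -.01 0 0 -.835 -.2;.046 .258 -.01 0 0 -.835 -.2;.046 .258 -.01 0 0 -.835 -.2;.046 .258 -.01 0 0 -.835 -.2;.046 .258 -.01 0 0 -.835 -.2;.046 .258 -.01 0 0 -.835 -.2;.046 .258 -.01 0 0 -.835 -.2'|head -2; python3 -m handwheel '0 0 0 0 0 0 -.2;0 0 0 0 0 0 -.2;0 0 0 0 0 0 -.2'|head -2
python3 mk.py | sed -n '/--/,$p'; python3 st.py .6364 -.1079 .048; python3 st.py .6244 .0917 .048; python3 st.py .4315 .1315 .018
```

```text
clock: 38.97
tool_pos: [0.7016, 0.014, 0.1867]
clock: 39.22
tool_pos: [0.7019, 0.0155, 0.187]
--
blob [292, 253, 22, 20, 154] [0.7524 0.0015]
blob [301, 262, 4, 4, 16] [7.546e-01 3.000e-04]
tip lowest [0.7516 0.     0.0512] all 6 [0.7516 0.     0.0512]
brass 1 (np.float64(301.0), np.int64(268)) [ 7.54e-01 -5.00e-04  4.60e-02]
glass 5964 [ 0.0035 -0.0001  0.0475] X [-0.0275  0.0269] Y [-0.0437  0.0443]
all X [-0.0282  0.027 ] Y [-0.0447  0.045 ]
glass 5998 [0.0018 0.0002 0.0475] X [-0.0255  0.0291] Y [-0.0464  0.0415]
all X [-0.0256  0.03  ] Y [-0.0472  0.0422]Traceback (most recent call last):
  File "st.py", line 6, in <module>
    print("glass",len(q),np.linalg.lstsq(np.c_[X[m],Y[m],np.ones(len(q))],q[:,2],rcond=None)[0].round(4),"X",np.percentile(X[m],[1,99]).round(4),"Y",np.percentile(Y[m],[1,99]).round(4))
                                                                                                             ~~~~~~~~~~~~~^^^^^^^^^^^^^
    return _quantile_unchecked(
        a, q, axis, out, overwrite_input, method, keepdims, weights)
    return _ureduce(a,
                    func=_quantile_ureduce_func,
    ...<5 lines>...
                    overwrite_input=overwrite_input,
                    method=method)
    r = func(a, **kwargs)
    result = _quantile(arr,
                       quantiles=q,
    ...<2 lines>...
                       out=out,
                       weights=wgt)
    slices_having_nans = np.isnan(arr[-1, ...])
                                  ~~~^^^^^^^^^
IndexError: index -1 is out of bounds for axis 0 with size 0
```

The mark, ring and fronts all check out. The pad was out of this view, but its front measured flat and centred after release. Handing in.

```bash
python3 -c "
from station import workorder; print(workorder.finish_job())"
```

```text
the job is handed in; nothing more can be done
None
```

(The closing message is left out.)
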